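# Free, set and lock the decal jig, and pack the hexagonal jars

### The job

Make the decal jig ready for the next batch: swing its lock lever fully over towards the tray to free the gauge, then turn the knob, a little at a time, until the pointer lines up with the line on the brass mark, then let go of the knob and swing the lever fully back, away from the tray, to lock it. Pack all the hexagonal jars upright and flat in the jig's tray, flat faces touching with no gaps: a back row of three starting in the corner of the left stop and the back rail, and any further jars nested in front of that row. The pointer must still be on the mark at the end, and the two loose mugs among the jars must stay where they stand.

Things in the scene. Friction and masses are not known exactly. Their poses are not given: they have to be found in the camera images.
- jig: Decal jig, a fixed metal plate. Origin on the bench under the tray's centre; x away from the robot, y left, z up. Tray: floor at z 4 mm, inside x -80..80, y -114..114 mm, walls 6 mm thick; back rail (x 80) and left stop (y 114) 25 mm high, front and right lips 9 mm. Behind it the grey gauge housing, x 86..180, y -140..140, top at z 30 mm. Place and yaw vary.
- knob (a joint): Gauge knob, vertical axis at jig x 135, y -85 mm. Value in rad, 0 to 10, grows clockwise seen from above; at 0 the bar grip lies along jig x. Friction about 0.05 N m, stays where left. Each rad clockwise moves the pointer 7 mm to jig +y. Starts at 0 to 1.5.
- knob_grip (a point): Grip point on the knob's axis, 67 mm above the bench; its x axis lies along the bar. The knob is a black disc of 28 mm radius (top at 44 mm above the bench) with an upright bar across it, 53 mm long, 14 mm thick, top at 74 mm.
- pointer_tip (a point): Tip of the black needle (2.4 mm wide) on the brass carriage that slides along the scale (along jig y) as the knob turns; 36 mm above the bench.
- mark_line (a point): The end, nearest the needle, of the black line on the small brass mark (20 x 14 x 6 mm) fixed on the housing beside the scale. The line runs along jig x; the needle is aligned when it lies at the same jig y. Its place varies; it always lies to jig +y of the needle's start.
- lock (a joint): Lock lever on a block on the housing at jig x 135, y 108 mm; swings in the jig's x-z plane. Value in rad: 0 leans 0.5 rad towards the tray (-x), unlocked; 1.0 leans 0.5 rad away from the tray (+x), fully locked. Starts locked (0.88 to 1.0), stays where left; pushing its ball takes 1 to 2 N.
- lock_tip (a point): Centre of the black ball (26 mm across) at the end of the lock lever, 60 mm from its pivot; the pivot is 52 mm above the bench, so the ball is at 105 mm with the lever at either end and 112 mm at mid-swing.
- slot_a0 (a point): Point on the tray floor under the centre of a well-packed jar: back row, in the corner (jig x +42, y +81 mm). Axes as the jig's.
- slot_a1 (a point): Point on the tray floor under the centre of a well-packed jar: back row, second (jig x +42, y +15 mm). Axes as the jig's.
- slot_a2 (a point): Point on the tray floor under the centre of a well-packed jar: back row, third (jig x +42, y -51 mm). Axes as the jig's.
- slot_b0 (a point): Point on the tray floor under the centre of a well-packed jar: front row, nested between the first and the second (jig x -15, y +48 mm). Axes as the jig's.
- slot_b1 (a point): Point on the tray floor under the centre of a well-packed jar: front row, nested between the second and the third (jig x -15, y -18 mm). Axes as the jig's.
- jar0_center (a point): Hexagonal white jar, 66 mm across flats, 76 across corners, body 45 mm high; on top an upright wooden bar grip, 40 x 14 mm, up to 74 mm above the underside. 0.2 to 0.4 kg. Point: on its axis, 37 mm above its underside; x along the bar, z up; two flats look to +-y, so packed it points as a slot or 60 degrees off. 3 to 5 of the 5 jars are present (else None), standing on the bench.
- jar1_center (a point): Hexagonal white jar, 66 mm across flats, 76 across corners, body 45 mm high; on top an upright wooden bar grip, 40 x 14 mm, up to 74 mm above the underside. 0.2 to 0.4 kg. Point: on its axis, 37 mm above its underside; x along the bar, z up; two flats look to +-y, so packed it points as a slot or 60 degrees off. 3 to 5 of the 5 jars are present (else None), standing on the bench.
- jar2_center (a point): Hexagonal white jar, 66 mm across flats, 76 across corners, body 45 mm high; on top an upright wooden bar grip, 40 x 14 mm, up to 74 mm above the underside. 0.2 to 0.4 kg. Point: on its axis, 37 mm above its underside; x along the bar, z up; two flats look to +-y, so packed it points as a slot or 60 degrees off. 3 to 5 of the 5 jars are present (else None), standing on the bench.
- jar3_center (a point): Hexagonal white jar, 66 mm across flats, 76 across corners, body 45 mm high; on top an upright wooden bar grip, 40 x 14 mm, up to 74 mm above the underside. 0.2 to 0.4 kg. Point: on its axis, 37 mm above its underside; x along the bar, z up; two flats look to +-y, so packed it points as a slot or 60 degrees off. 3 to 5 of the 5 jars are present (else None), standing on the bench.
- jar4_center (a point): Hexagonal white jar, 66 mm across flats, 76 across corners, body 45 mm high; on top an upright wooden bar grip, 40 x 14 mm, up to 74 mm above the underside. 0.2 to 0.4 kg. Point: on its axis, 37 mm above its underside; x along the bar, z up; two flats look to +-y, so packed it points as a slot or 60 degrees off. 3 to 5 of the 5 jars are present (else None), standing on the bench.
- mug_a: Bystander: white mug, 90 mm high, 76 mm wide, handle to one side; origin under its centre.
- mug_b: Bystander: white mug like the other.
Mind the look-alikes: they are no part of the job. What is shaped like the part that bears jar4_center but green is not meant.

How it is judged:
By the outcome, as a careful person would: the job done as asked, in the order asked, and still so for the second after the job is handed in, with the robot touching nothing.
Of jar0, jar1, jar2, jar3, jar4 only 3 to 5 are there at a start; the rules pass over those that are not, and their reading is None.
At some moment in a run one of jar0, jar1, jar2, jar3, jar4 may be knocked a few centimetres aside while the robot is not near it.
Once in a run the grip may slacken for a moment while it holds something.
It also fails if it takes over 210 s, if anything falls off the work surface, if the arm or the gripper's body presses on something with over 40 N, if the wrist force passes 120 N, or if a joint passes its speed limit or range.

### The arm

A 6-joint arm with a two-finger parallel gripper is mounted at the origin on the work surface. World frame = base frame: x ahead of the robot, y to its left, z up, the work surface at z = 0. Lengths are in mm, angles in rad, forces in N, time in s.
With the tool pointing down it reaches from about 300 to 850 mm from the base axis. Payload 4.2 kg.
Tool frame: the origin (TCP) lies between the finger pads; the fingertips stand 19 mm ahead of it and the grasp point (between the pads) is the TCP; z points along the fingers, y is the line along which they close (so a half turn about z gives the same grasp; the last joint's range is limited). The gripper opens to 91 mm and grips with 3 to 60 N. Pads are 32 mm wide; open, the fingers measure 118 mm over their backs; the gripper's body (76 mm by 178 mm) begins 60 mm behind the grasp point.
Start: joints at [1.287, 0.32, 1.565, -0, 1.257, -0.02], TCP at [149.934, 555.125, 204.876] pointing down, gripper open.
Joint ranges: [-3.11, 3.11], [-0.84, 2.01], [0.21, 2.61], [-1.34, 4.49], [0.05, 2.63], [-2.56, 2.56]. Speed limits (rad/s): [2.57, 2.57, 3.14, 3.14, 3.14, 3.14].

### API

Orientations are given as a rotation vector (axis times angle).
In Python, from rig import status, eyes, manip gives the robot as it stands.
- The arm moves only by the tool carry_out, never from a script. Its argument "moves" is a list of rows, each a list of 6 numbers: the shift along the tool's x, y, z in units of 0.2 m (1.0 is 0.2 m), then the turn, a rotation vector about the tool's x, y, z in units of pi rad (1.0 is pi rad). In form: [[tx, ty, tz, rx, ry, rz], ...]. A call has 1 to 8 rows; each row is the pose to reach, as a shift and turn from the pose commanded when the call began, along the tool's axes at that moment, turning the shorter way round; what a row does not reach only later rows make up. A row lasts 1/12 s, in which the tool goes at most 41.7 mm and 7.16 degrees, less where a joint would pass 70% of its speed; a pose out of reach is approached as far as the arm can. A call with a number of a shift or a turn outside -1 to 1 is refused whole. A call with a gripper value outside its range is refused whole. "grip" is the finger opening in mm, from 0 to 91.2, set as the call begins (left out, the last holds). The fingers move at their own pace and stop on an object; the grip force is fixed at half the most. Time passes only in rows, so rows that repeat a pose let the fingers close. It gives the time, the measured TCP pose, the force, the opening and the grip force at its end, in the units of the state.
- status.get_obs(): the state, without advancing time (a new reading comes with each control period).
- eyes.snapshot(name): name is "scene" or "side" or "wrist"; returns a dict with "color" (420x560x3 uint8, blue, green, red), "mtx" (3x3 intrinsics, pixels), "k1" (the pictures are not rectified: a ray, as slopes to the right and down, at radius r is drawn at 1 + k1 r^2 times it, then the intrinsics apply), "world_from_camera" (4x4, takes a point from camera to world coordinates). Camera axes: x right, y up, looking along -z (the intrinsics and any distortion apply to the point x, -y, -z); pixel columns grow to the right and rows downward; lengths in mm; the calibration is good to about 2 mm. A picture is of the moment at which its call begins. There is no depth.
- manip.sign_off(): hands the job in; it is judged then, once.
Trained networks look in the newest picture that a camera, given by its name, has taken for a name from the list of things; names that differ only in an ending like _2 or _b are one class to them, and where a whole thing is asked for, a point or a joint stands for the part that bears it (a point fixed in the world has none). Each returns a list of dicts, best first, with "confidence" (0 to 1); they miss things now and then, are a little off and sometimes report something else, mostly with a low value. They report only what shows in the picture. A call takes as long as a camera call. They do not tell look-alikes from the thing itself.
- eyes.find_in(query, camera): "xy" ([column, row] in pixels, amid what is visible of it).
- eyes.silhouettes(query, camera): "region" (420x560 bool, what is visible of it) and "xy" ([column, row] in pixels, amid what is visible of it).
- eyes.mark_of(query, camera): "xy" ([column, row] in pixels: a listed point, or the origin of a listed thing).
The state is a dict: "time": time; "q": joint angles; "qvel": joint speeds; "effort": joint torques, N m; "eef_pos": TCP position; "ee_rot": TCP orientation; "wrist_force": force on the tool from outside, world axes, zero at the start; "ft_torque": the same for the moment, N m; "grip_width": finger opening in mm; "gripper_force": force on a finger pad.
Only numpy, scipy, OpenCV 4.12 (cv2) and the standard library are available. Lean on these libraries where they do the work, as an engineer would, in place of code of your own. Each camera call takes 0.05 s, during which the arm holds its last target. There are 200 camera calls.

## Working session

There is one attempt and no reset: what is moved stays moved. The work goes in short steps, Python scripts to look and compute and a tool call to move; the robot and the scene stay as the last step left them, time stands still between calls to the robot, and variables do not carry over. Pictures are saved under pics/ and viewed, at most 14 in all, crops included, and the job is handed in when it is done.

Besides the shell and the picture viewer there is one more tool, called after "Request:" as name(argument=value, ...) on one line, values as JSON. carry_out: Moves the arm, as the interface text tells. Shifts and turns lie within -1 to 1; 1 stands for 0.2 m of shift or pi rad of turn. Its arguments: {"type":"object","properties":{"moves":{"type":"array","items":{"type":"array","items":{"type":"number","minimum":-1,"maximum":1}}},"grip":{"type":"number"}},"required":["moves"]}

```bash
ls; mkdir -p pics
cat > h.py <<'E'
import numpy as np, cv2
from scipy.spatial.transform import Rotation as R
from rig import status, eyes, manip
def ray(s,px):
    K=s["mtx"]; p=cv2.undistortPoints(np.array([[px]],float),np.array(K,float),np.array([s["k1"],0,0,0],float))[0,0]
    T=np.array(s["world_from_camera"]); return T[:3,3], T[:3,:3]@np.array([p[0],-p[1],-1])
def at(s,px,z):
    o,d=ray(s,px); return o+d*(z-o[2])/d[2]
def proj(s,P):
    T=np.linalg.inv(np.array(s["world_from_camera"])); c=T[:3,:3]@np.array(P,float)+T[:3,3]
    u=np.array([c[0],-c[1]])/-c[2]; u=u*(1+s["k1"]*(u@u)); return (np.array(s["mtx"])@[u[0],u[1],1])[:2]
E
cat > a.py <<'E'
from h import *
print(status.get_obs())
ims=[]
for c in ("scene","side"):
    s=eyes.snapshot(c); im=s["color"].copy(); cv2.imwrite(f"pics/{c}0.png",im)
    print(c,np.round(s["world_from_camera"],3).tolist(),s["k1"])
    for q,z in (("jar0_center",37),("mug_a",0),("knob_grip",67),("lock_tip",105),("pointer_tip",36),("mark_line",36),("jig",0),("slot_a0",4),("slot_b1",4)):
        for d in eyes.mark_of(q,c): 
            if d["confidence"]>.2: print(q,np.round(d["xy"],1),round(d["confidence"],2),np.round(at(s,d["xy"],z),0)[:2])
E
python3 a.py
```

```text
pics
{'time': 0.0, 'q': array([ 1.28700478e+00,  3.20302959e-01,  1.56565457e+00,  2.17935791e-05,
        1.25738866e+00, -1.99715409e-02]), 'qvel': array([-7.77292200e-04,  2.37615284e-03, -1.08149020e-03, -5.68301537e-04,
        6.36154656e-05,  5.34625282e-04]), 'effort': array([-9.47315275e-04, -4.12453401e+01, -2.31962532e+01,  7.24399835e-02,
        4.58160380e-02, -1.56273081e-04]), 'eef_pos': array([149.77703765, 554.62348173, 204.023437  ]), 'ee_rot': array([-4.13179490e-01, -3.11401415e+00,  2.71755904e-03]), 'wrist_force': array([ 0.06530812, -0.64251657, -0.86689913]), 'ft_torque': array([ 0.01710336,  0.01759016, -0.01587457]), 'gripper_force': 0.0, 'grip_width': 91.35826782135605}
scene [[0.778, -0.392, 0.491, 992.349], [0.628, 0.473, -0.617, -737.366], [0.009, 0.789, 0.614, 807.595], [0.0, 0.0, 0.0, 1.0]] 0.03625570791287862
jar0_center [384.9 165.2] 0.84 [494. 401.]
mug_a [431.1 187.4] 0.87 [647. 434.]
mug_a [194.3 348.3] 0.78 [ 508. -434.]
mug_a [304.5 253.7] 0.72 [517. -61.]
mug_a [384.  167.1] 0.38 [474. 443.]
knob_grip [320.4 267.6] 0.79 [ 613. -130.]
knob_grip
[... 578 characters left out ...]
]
mug_a [316.6 119.2] 0.72 [642. 424.]
mug_a [358.5 371.2] 0.59 [ 517. -430.]
knob_grip [378.5 297.2] 0.62 [ 588. -310.]
knob_grip [361.8 235.3] 0.56 [ 606. -142.]
lock_tip [361.8 168. ] 0.54 [662.  45.]
pointer_tip [379.7 298.3] 0.63 [ 602. -295.]
mark_line [345.4 209.4] 0.39 [603. -26.]
jig [300.3 226.7] 0.79 [485. -31.]
jig [348.6 221.3] 0.7 [613. -37.]
jig [270.9 120.2] 0.48 [491. 447.]
jig [323.3 240.4] 0.25 [532. -86.]
slot_a0 [313.7 198.5] 0.92 [542.  58.]
slot_a0 [361.1 234.5] 0.7 [629. -89.]
slot_a0 [319.9 239. ] 0.67 [524. -84.]
slot_a0 [323.2 217.8] 0.57 [550. -16.]
slot_a0 [361.8 165.9] 0.49 [714. 163.]
slot_b1 [295.1 224.7] 0.73 [473. -25.]
slot_b1 [293.9 207.4] 0.72 [482.  35.]
```

View pics/scene0.png

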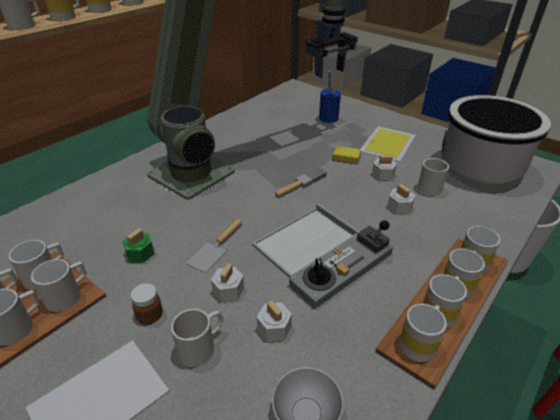

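View pics/side0.png

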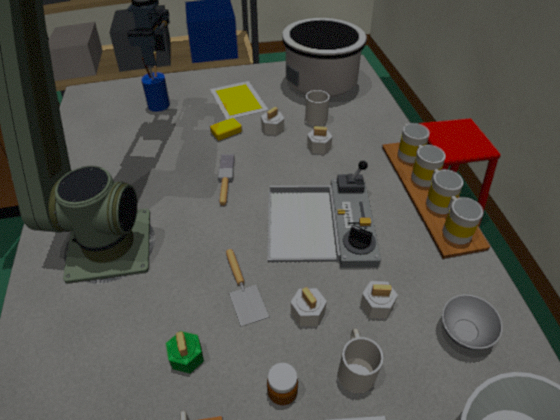

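The scene shows four white hexagonal jars, at (384,168), (401,200), (228,284) and (274,321) in the scene view. There is one green decoy at (138,247). The jig is near world (485,-35) with yaw about -8°. The loose mugs are at (433,176) and (193,337). Next I'll move the wrist camera over the jig.

```bash
cat > plan.py <<'E'
# usage: plan.py x y z headingdeg [n]   (heading = world angle of tool y, tool down)
import sys
from h import *
def down(h):
    h=np.radians(h); y=np.array([np.cos(h),np.sin(h),0]); z=np.array([0,0,-1.]); return R.from_matrix(np.c_[np.cross(y,z),y,z])
def plan(wps,start=None):
    """wps: list of (x,y,z,heading): one call each; chained from the measured pose"""
    if start is None:
        o=status.get_obs(); p,r=np.array(o["eef_pos"]),R.from_rotvec(o["ee_rot"])
    else: p,r=start
    for w in wps:
        t=np.array(w[:3],float); q=down(w[3])
        d=r.inv().apply(t-p)/200; a=(r.inv()*q).as_rotvec()/np.pi
        n=max(np.linalg.norm(t-p)/41.7,np.linalg.norm(a)*180/7.16)
        print(w,"->",np.round(np.r_[d,a],4).tolist(),"rows>=%.1f"%n)
        p,r=t,q
    return p,r
def split(x,y,z,h,n):
    o=status.get_obs(); p=np.array(o["eef_pos"]); yv=R.from_rotvec(o["ee_rot"]).apply([0,1,0]); h0=np.degrees(np.arctan2(yv[1],yv[0]))
    return [(*np.round(p+(np.array([x,y,z])-p)*k/n,1),round(h0+(h-h0)*k/n,1)) for k in range(1,n+1)]
if __name__=="__main__":
    a=list(map(float,sys.argv[1:])); plan(split(*a[:4],int(a[4]) if len(a)>4 else 1))
E
python3 plan.py 545 -70 330 -8 4; python3 -c "
from h import *
s=eyes.snapshot('wrist');o=status.get_obs();T=np.array(s['world_from_camera']);r=R.from_rotvec(o['ee_rot']).inv()
print(s['mtx'],r.apply(T[:3,3]-o['eef_pos']),(r.as_matrix()@T[:3,:3]).round(2))"
```

```text
(np.float64(248.7), np.float64(398.8), np.float64(236.2), np.float64(54.2)) -> [-0.6805, -0.6258, -0.1567, 0.0, -0.0, 0.1149] rows>=4.5
(np.float64(347.5), np.float64(242.6), np.float64(267.4), np.float64(33.4)) -> [-0.8575, -0.3445, -0.156, 0.0, 0.0, 0.1156] rows>=4.5
(np.float64(446.2), np.float64(86.3), np.float64(298.7), np.float64(12.7)) -> [-0.9241, -0.0182, -0.1565, 0.0, 0.0, 0.115] rows>=4.5
(np.float64(545.0), np.float64(-70.0), np.float64(330.0), np.float64(-8.0)) -> [-0.871, 0.3101, -0.1565, 0.0, 0.0, 0.115] rows>=4.5
[[347.31336873   0.         281.46751148]
 [  0.         347.31336873 209.38658666]
 [  0.           0.           1.        ]] [  68.54241376   -1.64692643 -178.9330004 ] [[ 0.    0.97  0.25]
 [ 1.   -0.   -0.  ]
 [-0.    0.25 -0.97]]
```

Request:
carry_out(moves=[[-0.6805, -0.6258, -0.1567, 0, 0, 0.1149], [-0.6805, -0.6258, -0.1567, 0, 0, 0.1149], [-0.6805, -0.6258, -0.1567, 0, 0, 0.1149], [-0.6805, -0.6258, -0.1567, 0, 0, 0.1149], [-0.6805, -0.6258, -0.1567, 0, 0, 0.1149], [-0.6805, -0.6258, -0.1567, 0, 0, 0.1149]], grip=40)

```text
time: 1.55
eef_pos: [250.5, 395.9, 237.5]
ee_rot: [0.971, 2.986, 0.002]
wrist_force: [0.1, 1.1, -1.0]
grip_width: 54.1
gripper_force: 0.0
```

Request:
carry_out(moves=[[-0.8575, -0.3445, -0.156, 0, 0, 0.1156], [-0.8575, -0.3445, -0.156, 0, 0, 0.1156], [-0.8575, -0.3445, -0.156, 0, 0, 0.1156], [-0.8575, -0.3445, -0.156, 0, 0, 0.1156], [-0.8575, -0.3445, -0.156, 0, 0, 0.1156], [-0.8575, -0.3445, -0.156, 0, 0, 0.1156]])

```text
time: 2.05
eef_pos: [349.5, 240.7, 268.3]
ee_rot: [1.494, 2.761, 0.002]
wrist_force: [-0.4, -0.2, -1.2]
grip_width: 39.9
gripper_force: 0.0
```

Request:
carry_out(moves=[[-0.9241, -0.0182, -0.1565, 0, 0, 0.115], [-0.9241, -0.0182, -0.1565, 0, 0, 0.115], [-0.9241, -0.0182, -0.1565, 0, 0, 0.115], [-0.9241, -0.0182, -0.1565, 0, 0, 0.115], [-0.9241, -0.0182, -0.1565, 0, 0, 0.115], [-0.9241, -0.0182, -0.1565, 0, 0, 0.115]])

```text
time: 2.55
eef_pos: [448.7, 84.7, 298.9]
ee_rot: [1.966, 2.448, 0.001]
wrist_force: [0.1, 1.0, -0.6]
grip_width: 39.9
gripper_force: 0.0
```

Request:
carry_out(moves=[[-0.871, 0.3101, -0.1565, 0, 0, 0.115], [-0.871, 0.3101, -0.1565, 0, 0, 0.115], [-0.871, 0.3101, -0.1565, 0, 0, 0.115], [-0.871, 0.3101, -0.1565, 0, 0, 0.115], [-0.871, 0.3101, -0.1565, 0, 0, 0.115], [-0.871, 0.3101, -0.1565, 0, 0, 0.115]])

```text
time: 3.05
eef_pos: [547.6, -71.4, 329.1]
ee_rot: [2.373, 2.058, 0.0]
wrist_force: [-0.7, 0.2, -0.0]
grip_width: 40.1
gripper_force: 0.0
```

```bash
cat > b.py <<'E'
from h import *
o=status.get_obs(); print(o["time"],o["eef_pos"],o["ee_rot"],o["grip_width"])
s=eyes.snapshot("wrist"); cv2.imwrite("pics/w1.png",cv2.resize(s["color"],(800,600),interpolation=cv2.INTER_CUBIC))
for q,z in (("jar0_center",37),("knob_grip",67),("lock_tip",105),("pointer_tip",36),("mark_line",36),("jig",0),("slot_a0",4),("slot_b1",4)):
    for d in eyes.mark_of(q,"wrist"):
        if d["confidence"]>.2: print(q,np.round(d["xy"],1),round(d["confidence"],2),np.round(at(s,d["xy"],z),1)[:2])
E
python3 b.py
```

```text
3.05 [547.56581354 -71.41856558 329.11957155] [2.37309154e+00 2.05779696e+00 3.28369085e-04] 40.06400300318065
knob_grip [332.4 214.6] 0.7 [ 607.  -131.8]
knob_grip [236.8 315. ] 0.42 [ 456.9 -259.7]
knob_grip [377.8  47.9] 0.37 [681.6  62.8]
lock_tip [374.7  49.5] 0.94 [667.4  55.8]
pointer_tip [316.8 165.8] 0.84 [596.7 -69.4]
mark_line [319.3 133.1] 0.57 [605.1 -26.7]
jig [236.2 140.5] 0.95 [489.3 -21.8]
slot_a0 [266.7 132.6] 0.89 [534.5 -17. ]
slot_a0 [269.5  84.7] 0.88 [548.1  46.2]
slot_a0 [267.1 176.1] 0.85 [525.7 -78.5]
slot_b1 [228.1 152.3] 0.97 [475.4 -36.5]
slot_b1 [228.7 104.7] 0.95 [487.9  28.2]
slot_b1 [269.5  81.1] 0.44 [548.8  50.9]
```

View pics/w1.png

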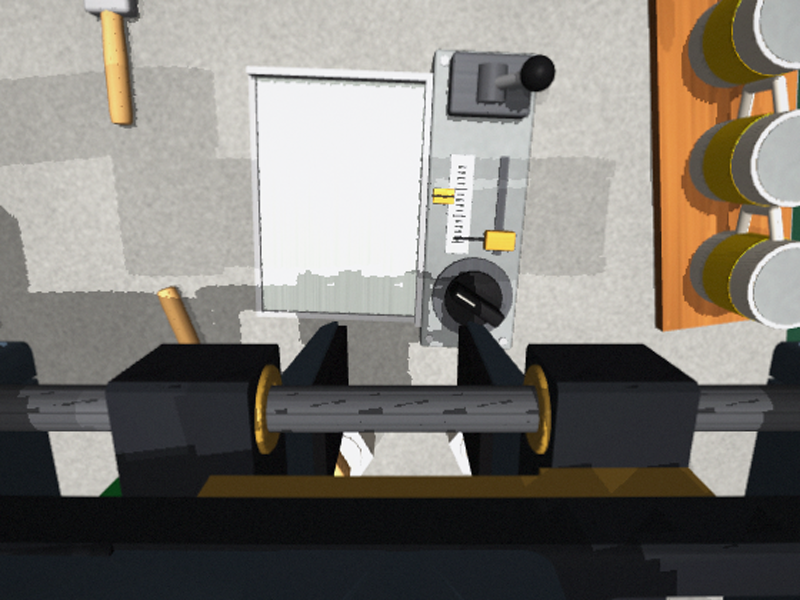

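The wrist view shows the tray, with the lever ball at (537,72), the mark at (444,196), the needle at about (457,238) and the knob at (473,298). The pixel positions are in the upscaled picture. I'll fit the jig pose from these.

```bash
cat > c.py <<'E'
from h import *
from scipy.optimize import least_squares
s=eyes.snapshot("wrist")
k=560/800
obs=[((86,140,30),(433*k,50*k)),((180,140,30),(534*k,54*k)),((86,-140,30),(421*k,343*k)),((180,-140,30),(513*k,347*k)),
((42,81,4),(269.5,84.7)),((42,15,4),(266.7,132.6)),((42,-51,4),(267.1,176.1)),((-15,48,4),(228.7,104.7)),((-15,-18,4),(228.1,152.3)),((0,0,0),(236.2,140.5)),((135,-85,67),(332.4,214.6))]
def W(v,j): c,n=np.cos(v[2]),np.sin(v[2]); return np.array([v[0]+c*j[0]-n*j[1],v[1]+n*j[0]+c*j[1],j[2]])
f=lambda v:np.concatenate([proj(s,W(v,j))-p for j,p in obs])
r=least_squares(f,[486,-32,-.14],loss="soft_l1"); v=r.x; print(v,np.degrees(v[2]),f(v).reshape(-1,2).round(1).tolist()); np.save("jig.npy",v)
def J(p): c,n=np.cos(v[2]),np.sin(v[2]); d=p[:2]-v[:2]; return np.array([c*d[0]+n*d[1],-n*d[0]+c*d[1]])
for q,z in (("lock_tip",106),("pointer_tip",36),("mark_line",36)):
    for d in eyes.mark_of(q,"wrist")[:1]: print(q,J(at(s,d["xy"],z)))
cv2.imwrite("pics/w2.png",cv2.resize(s["color"][95:245,280:400],None,fx=5,fy=4.0 and 5,interpolation=cv2.INTER_CUBIC)[:600])
E
python3 c.py
```

```text
[ 4.88276941e+02 -2.09072552e+01 -1.73547086e-01] -9.943515566496501 [[0.8, -2.2], [4.0, -1.9], [-0.7, 2.1], [-0.8, 1.4], [-0.9, -1.9], [0.6, -0.8], [-1.0, 1.7], [-1.5, 1.5], [-0.9, 1.4], [1.8, 0.8], [1.6, -1.2]]
lock_tip [166.91822662 103.54991789]
pointer_tip [115.74930978 -26.82096759]
mark_line [114.57828084  15.58242603]
```

View pics/w2.png

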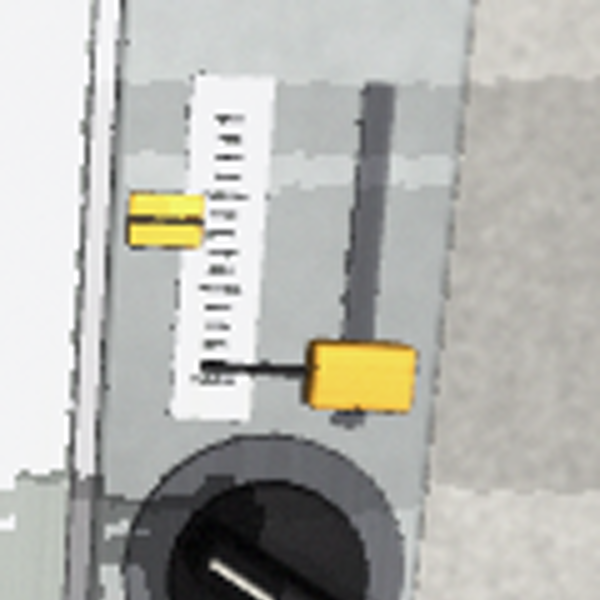

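The mark's line end is at crop (203,218) and the needle tip at (203,368). That puts the needle about 41–42 mm short of the mark, or about 6 rad of knob. First I'll move the lever by straddling its ball.

```bash
cat > jp.py <<'E'
# usage: jp.py "jx jy z rel_heading" ...  waypoints in jig frame
import sys
from plan import *
v=np.load("jig.npy")
def J2W(x,y,z,h=0):
    c,n=np.cos(v[2]),np.sin(v[2]); return (round(v[0]+c*x-n*y,1),round(v[1]+n*x+c*y,1),z,round(h+np.degrees(v[2]),2))
if __name__=="__main__": plan([J2W(*map(float,a.split())) for a in sys.argv[1:]])
E
python3 jp.py "165 106 190" "165 106 114" "98 106 117" "101 106 117" "101 106 180"
```

```text
(np.float64(669.1), np.float64(55.0), 190.0, np.float64(-9.94)) -> [0.7042, 0.5285, 0.7007, 0.0001, -0.0, 0.0108] rows>=5.4
(np.float64(669.1), np.float64(55.0), 114.0, np.float64(-9.94)) -> [0.0, 0.0, 0.38, 0.0, 0.0, 0.0] rows>=1.8
(np.float64(603.1), np.float64(66.6), 117.0, np.float64(-9.94)) -> [0.0002, -0.3351, -0.015, 0.0, 0.0, 0.0] rows>=1.6
(np.float64(606.1), np.float64(66.1), 117.0, np.float64(-9.94)) -> [0.0001, 0.0152, 0.0, 0.0, 0.0, 0.0] rows>=0.1
(np.float64(606.1), np.float64(66.1), 180.0, np.float64(-9.94)) -> [0.0, 0.0, -0.315, 0.0, 0.0, 0.0] rows>=1.5
```

Request:
carry_out(moves=[[0.7042, 0.5285, 0.7007, 0, 0, 0.011], [0.7042, 0.5285, 0.7007, 0, 0, 0.011], [0.7042, 0.5285, 0.7007, 0, 0, 0.011], [0.7042, 0.5285, 0.7007, 0, 0, 0.011], [0.7042, 0.5285, 0.7007, 0, 0, 0.011], [0.7042, 0.5285, 0.7007, 0, 0, 0.011], [0.7042, 0.5285, 0.7007, 0, 0, 0.011]], grip=56)

```text
time: 4.28
eef_pos: [669.0, 56.8, 185.4]
ee_rot: [-2.4, -2.02, 0.008]
wrist_force: [-0.4, -0.8, -0.8]
grip_width: 56.0
gripper_force: 0.0
```

Request:
carry_out(moves=[[0, 0, 0.19, 0, 0, 0], [0, 0, 0.38, 0, 0, 0], [0, 0, 0.38, 0, 0, 0], [0, 0, 0.38, 0, 0, 0]])

```text
time: 4.62
eef_pos: [668.0, 53.6, 113.9]
ee_rot: [-2.406, -2.018, 0.004]
wrist_force: [0.3, 0.8, 0.1]
grip_width: 56.2
gripper_force: 0.0
```

```bash
python3 -c "
from h import *
print(status.get_obs()['wrist_force'])
for c in ('wrist','side'):
    s=eyes.snapshot(c); m=s['color']; m=m if c=='wrist' else cv2.resize(m[110:260,270:430],(560,525)); cv2.imwrite(f'pics/{c}3.png',m)
a=cv2.imread('pics/wrist3.png');b=cv2.imread('pics/side3.png');h=np.zeros((525,1120,3),'uint8');h[:420,:560]=a;h[:,560:]=b
cv2.imwrite('pics/c3.png',cv2.resize(h,(800,375)))"; python3 jp.py "165 106 114" "98 106 117" "101 106 117" "101 106 180"
```

```text
[0.25967722 0.78253716 0.13778949]
(np.float64(669.1), np.float64(55.0), 114.0, np.float64(-9.94)) -> [0.003, -0.0093, 0.0166, 0.0016, -0.0004, -0.0005] rows>=0.1
(np.float64(603.1), np.float64(66.6), 117.0, np.float64(-9.94)) -> [0.0002, -0.3351, -0.015, 0.0, 0.0, 0.0] rows>=1.6
(np.float64(606.1), np.float64(66.1), 117.0, np.float64(-9.94)) -> [0.0001, 0.0152, 0.0, 0.0, 0.0, 0.0] rows>=0.1
(np.float64(606.1), np.float64(66.1), 180.0, np.float64(-9.94)) -> [0.0, 0.0, -0.315, 0.0, 0.0, 0.0] rows>=1.5
```

View pics/c3.png

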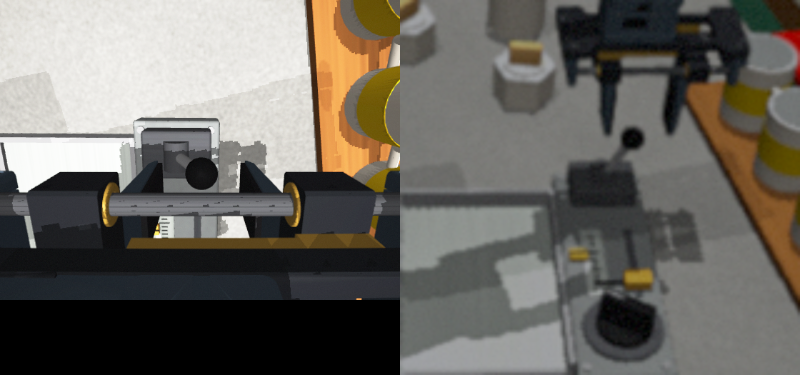

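```bash
python3 -c "
from h import *
o=status.get_obs();s=eyes.snapshot('wrist'); print(o['eef_pos'],at(s,(281,242),105),proj(s,o['eef_pos']))
s=eyes.snapshot('side');print(proj(s,o['eef_pos']),[270+632-400 and 270+(632-400)*1.4/3.5, 110+138*1.4/3.5],at(s,(270+(632-400)*.4,110+138*.4),105))
for c in('wrist','side'):
    s=eyes.snapshot(c)
    for d in eyes.mark_of('lock_tip',c): print(c,d['xy'],d['confidence'],at(s,d['xy'],105))
"
```

```text
[670.81794777  54.08250779 117.33271091] [670.6582228  53.3406887 105.       ] [281.1404399  248.23644322]
[364.73430467 161.78765838] [362.79999999999995, 165.2] [667.69089863  55.558795   105.        ]
wrist [274.6, 243.7] 0.59 [667.02299799  53.20343848 105.        ]
side [364.4, 167.8] 0.43 [668.53747359  44.96868864 105.        ]
side [270.8, 118.1] 0.35 [469.14492615 308.51900731 105.        ]
```

Request:
carry_out(moves=[[0, 0, 0.02, 0, 0, 0], [0, 0, 0.02, 0, 0, 0], [0, 0, 0.02, 0, 0, 0], [0, -0.05, 0.01, 0, 0, 0], [0, -0.1, 0, 0, 0, 0], [0, -0.15, 0, 0, 0, 0], [0, -0.2, 0, 0, 0, 0], [0, -0.25, 0, 0, 0, 0]], grip=34)

```text
time: 5.68
eef_pos: [618.6, 63.7, 114.2]
ee_rot: [-2.406, -2.02, -0.0]
wrist_force: [-0.0, -0.3, 0.2]
grip_width: 33.7
gripper_force: 0.0
```

Request:
carry_out(moves=[[0, -0.03, 0, 0, 0, 0], [0, -0.05, 0, 0, 0, 0], [0, -0.065, 0, 0, 0, 0], [0, -0.08, 0, 0, 0, 0], [0, -0.09, 0, 0, 0, 0], [0, -0.09, 0, 0, 0, 0]])

```text
time: 6.18
eef_pos: [602.1, 66.6, 113.8]
ee_rot: [-2.406, -2.02, 0.0]
wrist_force: [-0.4, -0.3, 0.0]
grip_width: 34.4
gripper_force: 0.0
```

Request:
carry_out(moves=[[0, -0.01, 0, 0, 0, 0], [0, -0.02, 0, 0, 0, 0], [0, -0.03, 0, 0, 0, 0], [0, -0.03, 0, 0, 0, 0]])

```text
time: 6.52
eef_pos: [596.0, 67.6, 113.8]
ee_rot: [-2.406, -2.02, 0.001]
wrist_force: [-0.2, -0.0, -0.2]
grip_width: 34.0
gripper_force: 0.0
```

```bash
python3 -c "
from h import *
print(status.get_obs()['eef_pos'],status.get_obs()['wrist_force'],status.get_obs()['effort'])
for c in ('wrist','side'):
    s=eyes.snapshot(c); m=s['color']; m=m if c=='wrist' else cv2.resize(m[110:260,270:430],(560,525)); cv2.imwrite(f'pics/{c}3.png',m)
a=cv2.imread('pics/wrist3.png');b=cv2.imread('pics/side3.png');h=np.zeros((525,1120,3),'uint8');h[:420,:560]=a;h[:,560:]=b
cv2.imwrite('pics/c4.png',cv2.resize(h,(800,375)))"
```

```text
[595.96530378  67.61593519 113.76115904] [-0.18286796 -0.01935123 -0.15907981] [ 5.99674706e-03 -4.49635005e+01 -2.12683994e+01  7.75679061e-02
 -3.61374950e-03  6.50886344e-03]
```

View pics/c4.png

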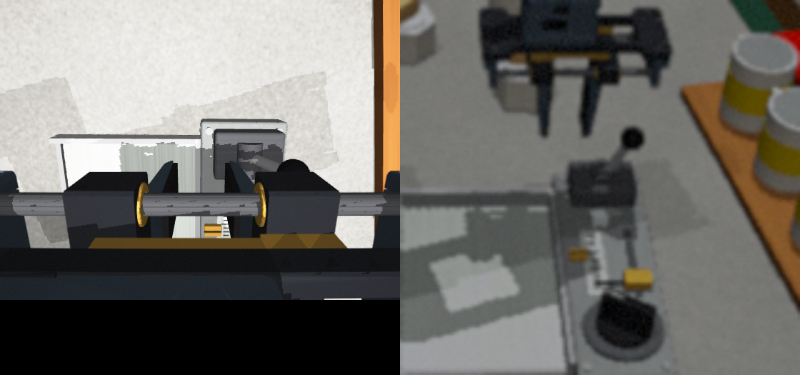

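The lever did not move: the ball is still leaning away, at side crop (632,138). The fingers passed beside or above it, so I'll raise the arm and triangulate the ball properly.

Request:
carry_out(moves=[[0, 0, -0.2, 0, 0, 0], [-0.25, 0.1, -0.4, 0, 0, 0], [-0.5, 0.2, -0.6, 0, 0, 0], [-0.5, 0.2, -0.6, 0, 0, 0], [-0.5, 0.2, -0.6, 0, 0, 0], [-0.5, 0.2, -0.6, 0, 0, 0], [-0.5, 0.2, -0.6, 0, 0, 0], [-0.5, 0.2, -0.6, 0, 0, 0]])

```text
time: 7.28
eef_pos: [617.3, -36.6, 232.1]
ee_rot: [-2.403, -2.019, 0.003]
wrist_force: [0.4, 0.4, -0.2]
grip_width: 34.6
gripper_force: 0.0
```

```bash
cat > tri.py <<'E'
from h import *
def blob(s,near,r=40,thr=45):
    m=s["color"].max(2)<thr; x,y=map(int,near); w=np.zeros_like(m); w[max(y-r,0):y+r,max(x-r,0):x+r]=1
    n,l,st,c=cv2.connectedComponentsWithStats((m&w).astype("uint8")); 
    return [(c[i].round(1).tolist(),st[i,2:].tolist()) for i in range(1,n) if st[i,4]>15]
o=status.get_obs(); print(o["eef_pos"])
for c in ("scene","side","wrist"):
    s=eyes.snapshot(c); P=proj(s,[668,54,105]); print(c,P,blob(s,P,25 if c!="wrist" else 50))
    for n in("lock_tip",): print([(np.round(d["xy"],1),round(d["confidence"],2)) for d in eyes.mark_of(n,c)])
    cv2.imwrite(f"pics/{c}5.png",s["color"])
E
python3 tri.py
```

```text
[617.33961391 -36.59804205 232.13507259]
scene [382.80173786 225.28336326] [([383.8, 225.1], [9, 9, 65]), ([372.5, 242.5], [31, 15, 212])]
[(array([193.5, 348.5]), 0.56), (array([383.7, 225.9]), 0.47)]
side [363.10183222 165.57214588] [([352.7, 144.6], [6, 13, 51]), ([372.0, 144.5], [7, 12, 60]), ([362.4, 165.1], [8, 9, 58]), ([355.5, 181.7], [16, 5, 35]), ([349.9, 188.0], [26, 6, 70])]
[(array([361.2, 165.6]), 0.44), (array([363.8, 233.3]), 0.38)]
wrist [322.11928362  83.93495188] [([322.3, 84.1], [30, 33, 731])]
[(array([323.7,  81.7]), 0.92), (array([213.9, 228.9]), 0.51)]
```

```bash
python3 -c "
from h import *
o=status.get_obs();p=o['eef_pos'];r=R.from_rotvec(o['ee_rot']);print(p,o['grip_width'])
ims=[]
for c in ('side','scene'):
    s=eyes.snapshot(c);im=s['color'].copy()
    P=proj(s,p); x,y=P.astype(int); q=cv2.resize(im[y-50:y+50,x-65:x+65],None,fx=3,fy=3,interpolation=cv2.INTER_CUBIC)
    for y0 in(-23.5,23.5):
      for z0,col in((0,(0,0,255)),(19,(0,255,0))):
        u=(proj(s,p+r.apply([0,y0,z0]))-[x-65,y-50])*3; cv2.circle(q,tuple(int(a) for a in u),3,col,-1)
    ims.append(q)
cv2.imwrite('pics/tip.png',np.hstack(ims))"
```

```text
[618.17176208 -37.00857496 233.23387785] 33.58357856850322
```

View pics/tip.png

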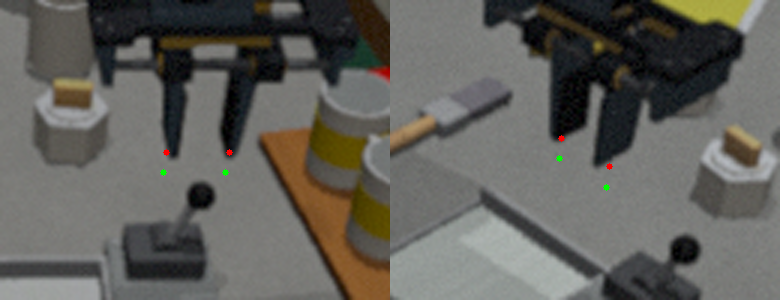

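The picture shows that the fingertips sit at the reported TCP (red dots), not 19 mm ahead of it (green dots). I'll go about 19 mm lower than I did before.

```bash
python3 jp.py "165 105 165" "165 105 97" "104 105 99" "98 105 99" "106 105 99" "106 105 175" "135 -85 150"
```

```text
(np.float64(668.9), np.float64(54.0), 165.0, np.float64(-9.94)) -> [0.4937, 0.1703, 0.3427, -0.0002, -0.0, -0.0] rows>=3.0
(np.float64(668.9), np.float64(54.0), 97.0, np.float64(-9.94)) -> [0.0, 0.0, 0.34, 0.0, 0.0, 0.0] rows>=1.6
(np.float64(608.8), np.float64(64.6), 99.0, np.float64(-9.94)) -> [0.0003, -0.3051, -0.01, 0.0, 0.0, 0.0] rows>=1.5
(np.float64(602.9), np.float64(65.6), 99.0, np.float64(-9.94)) -> [-0.0002, -0.0299, 0.0, 0.0, 0.0, 0.0] rows>=0.1
(np.float64(610.8), np.float64(64.2), 99.0, np.float64(-9.94)) -> [-0.0001, 0.0401, 0.0, 0.0, 0.0, 0.0] rows>=0.2
(np.float64(610.8), np.float64(64.2), 175.0, np.float64(-9.94)) -> [0.0, 0.0, -0.38, 0.0, 0.0, 0.0] rows>=1.8
(np.float64(606.6), np.float64(-127.9), 150.0, np.float64(-9.94)) -> [-0.9497, 0.1451, 0.125, 0.0, 0.0, 0.0] rows>=4.6
```

Request:
carry_out(moves=[[0.4937, 0.1703, 0.3427, 0, 0, 0], [0.4937, 0.1703, 0.3427, 0, 0, 0], [0.4937, 0.1703, 0.3427, 0, 0, 0], [0.4937, 0.1703, 0.3427, 0, 0, 0], [0.4937, 0.1703, 0.3427, 0, 0, 0], [0.4937, 0.1703, 0.3427, 0, 0, 0]], grip=56)

```text
time: 8.18
eef_pos: [669.1, 53.4, 165.4]
ee_rot: [2.406, 2.02, -0.001]
wrist_force: [-0.5, -0.1, -0.3]
grip_width: 56.1
gripper_force: 0.0
```

Request:
carry_out(moves=[[0, 0, 0.15, 0, 0, 0], [0, 0, 0.28, 0, 0, 0], [0, 0, 0.34, 0, 0, 0], [0, 0, 0.34, 0, 0, 0]])

```text
time: 8.52
eef_pos: [667.2, 52.2, 95.3]
ee_rot: [-2.406, -2.016, 0.006]
wrist_force: [-0.0, 0.4, -0.7]
grip_width: 55.9
gripper_force: 0.0
```

Request:
carry_out(moves=[[0, 0, 0, 0, 0, 0], [0, 0, 0, 0, 0, 0], [0, 0, 0, 0, 0, 0], [0, -0.06, 0, 0, 0, 0], [0, -0.12, -0.01, 0, 0, 0], [0, -0.18, -0.01, 0, 0, 0], [0, -0.24, -0.01, 0, 0, 0], [0, -0.28, -0.01, 0, 0, 0]], grip=34)

```text
time: 9.18
eef_pos: [614.5, 63.4, 101.2]
ee_rot: [2.404, 2.018, 0.005]
wrist_force: [1.4, -0.2, -0.1]
grip_width: 33.8
gripper_force: 0.5
```

Request:
carry_out(moves=[[0, -0.015, 0, 0, 0, 0], [0, -0.03, 0, 0, 0, 0], [0, -0.04, 0, 0, 0, 0], [0, -0.05, 0, 0, 0, 0], [0, -0.05, 0, 0, 0, 0]])

```text
time: 9.6
eef_pos: [608.7, 64.5, 100.7]
ee_rot: [2.401, 2.015, 0.012]
wrist_force: [7.3, -0.9, -0.0]
grip_width: 33.9
gripper_force: 3.5
```

```bash
python3 tri.py
```

```text
[608.66139207  64.45230081 100.68790806]
scene [382.80173786 225.28336326] [([359.8, 203.8], [8, 10, 61]), ([371.5, 208.8], [18, 20, 192]), ([388.6, 202.5], [14, 8, 67]), ([371.4, 239.8], [31, 21, 387])]
[(array([367.4, 217.9]), 0.57), (array([329.4, 263.2]), 0.36), (array([276.3, 317. ]), 0.3)]
side [363.10183222 165.57214588] [([349.7, 153.7], [25, 31, 255]), ([375.3, 142.5], [8, 8, 32]), ([350.0, 183.5], [27, 15, 288])]
[(array([341.9, 168.6]), 0.52)]
wrist [393.32612725 250.71648175] [([400.1, 255.1], [88, 59, 2310]), ([351.5, 269.8], [19, 4, 34])]
[(array([294.3, 251.3]), 0.85)]
```

The wrist reads 7 N at the stop, so the lever is fully over and the gauge is free. Next I'll look at the knob up close.

```bash
python3 jp.py "108 105 99" "108 105 175" "125 -60 210" "135 -170 210"
```

```text
(np.float64(612.8), np.float64(63.9), 99.0, np.float64(-9.94)) -> [0.0009, 0.0207, 0.0085, 0.0031, -0.0004, -0.0002] rows>=0.1
(np.float64(612.8), np.float64(63.9), 175.0, np.float64(-9.94)) -> [0.0, 0.0, -0.38, 0.0, 0.0, 0.0] rows>=1.8
(np.float64(601.0), np.float64(-101.6), 210.0, np.float64(-9.94)) -> [-0.8253, 0.0847, -0.175, 0.0, 0.0, 0.0] rows>=4.1
(np.float64(591.9), np.float64(-211.7), 210.0, np.float64(-9.94)) -> [-0.5501, 0.0502, 0.0, 0.0, 0.0, 0.0] rows>=2.6
```

Request:
carry_out(moves=[[0, 0.03, 0, 0, 0, 0], [0, 0.04, 0, 0, 0, 0], [0, 0.04, -0.2, 0, 0, 0], [0, 0.04, -0.38, 0, 0, 0], [0, 0.04, -0.38, 0, 0, 0]])

```text
time: 10.32
eef_pos: [615.6, 64.0, 182.3]
ee_rot: [2.402, 2.016, 0.015]
wrist_force: [0.8, -0.5, 0.5]
grip_width: 33.9
gripper_force: 0.0
```

Request:
carry_out(moves=[[-0.8253, 0.08, -0.175, 0, 0, 0], [-0.8253, 0.08, -0.175, 0, 0, 0], [-0.8253, 0.08, -0.175, 0, 0, 0], [-0.8253, 0.08, -0.175, 0, 0, 0], [-0.8253, 0.08, -0.175, 0, 0, 0]])

```text
time: 10.73
eef_pos: [598.8, -108.2, 211.5]
ee_rot: [2.409, 2.011, -0.002]
wrist_force: [0.3, 0.7, -0.4]
grip_width: 34.1
gripper_force: 0.0
```

Request:
carry_out(moves=[[-0.55, 0.05, 0, 0, 0, 0], [-0.55, 0.05, 0, 0, 0, 0], [-0.55, 0.05, 0, 0, 0, 0], [-0.55, 0.05, 0, 0, 0, 0], [-0.55, 0.05, 0, 0, 0, 0], [-0.55, 0.05, 0, 0, 0, 0]])

```text
time: 11.23
eef_pos: [589.6, -211.0, 209.7]
ee_rot: [-2.405, -2.018, 0.0]
wrist_force: [0.4, -0.1, -0.2]
grip_width: 34.0
gripper_force: 0.0
```

```bash
cat > k.py <<'E'
import sys
from jp import *
o=status.get_obs(); print(o["time"],o["eef_pos"])
def J(p): return (R.from_euler("z",-v[2]).as_matrix()[:2,:2]@(p[:2]-v[:2]))
s=eyes.snapshot("wrist"); cv2.imwrite(f"pics/{sys.argv[1]}.png",cv2.resize(s["color"],(800,600),interpolation=cv2.INTER_CUBIC))
for q,z in (("knob_grip",67),("lock_tip",105),("pointer_tip",36),("mark_line",36)):
    for d in eyes.mark_of(q,"wrist"):
        if d["confidence"]>.3: print(q,np.round(d["xy"],1),round(d["confidence"],2),J(at(s,d["xy"],z)).round(1))
E
python3 k.py w6
```

```text
11.2333 [ 589.63463659 -210.95863413  209.6888583 ]
knob_grip [284.3 102.4] 0.83 [135.2 -85.7]
pointer_tip [266.7  44.1] 0.63 [118.8 -31.5]
mark_line [263.3  43.8] 0.52 [115.6 -31.2]
```

View pics/w6.png

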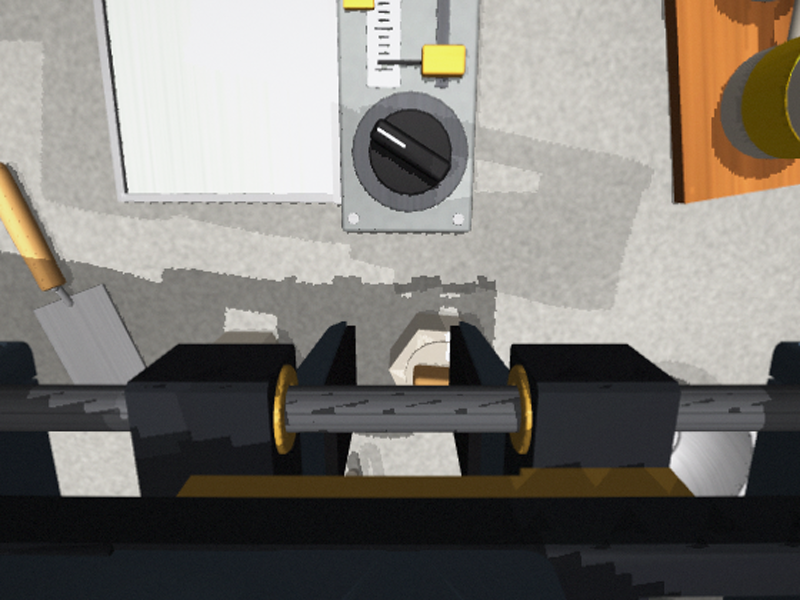

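The knob is at jig (135,-85.5). The bar runs from (375,128) to (447,180) in the picture, about 36° clockwise. I'll grasp it with the heading at jig +54°.

```bash
python3 jp.py "135 -125 150 27" "135 -85.5 110 54" "135 -85.5 50 54"
```

```text
(np.float64(599.7), np.float64(-167.3), 150.0, np.float64(17.06)) -> [0.2215, 0.0103, 0.3017, -0.0, -0.0001, -0.1497] rows>=3.8
(np.float64(606.5), np.float64(-128.4), 110.0, np.float64(44.06)) -> [0.176, 0.0896, 0.2, 0.0, 0.0, -0.15] rows>=3.8
(np.float64(606.5), np.float64(-128.4), 50.0, np.float64(44.06)) -> [0.0, 0.0, 0.3, 0.0, 0.0, 0.0] rows>=1.4
```

Request:
carry_out(moves=[[0.2215, 0.0103, 0.3017, 0, 0, -0.15], [0.2215, 0.0103, 0.3017, 0, 0, -0.15], [0.2215, 0.0103, 0.3017, 0, 0, -0.15], [0.2215, 0.0103, 0.3017, 0, 0, -0.15], [0.2215, 0.0103, 0.3017, 0, 0, -0.15]], grip=40)

```text
time: 11.9
eef_pos: [599.5, -167.3, 149.4]
ee_rot: [-1.864, -2.528, 0.0]
wrist_force: [0.5, -0.7, 0.9]
grip_width: 40.1
gripper_force: 0.0
```

Request:
carry_out(moves=[[0.176, 0.0896, 0.2, 0, 0, -0.15], [0.176, 0.0896, 0.2, 0, 0, -0.15], [0.176, 0.0896, 0.2, 0, 0, -0.15], [0.176, 0.0896, 0.2, 0, 0, -0.15], [0.176, 0.0896, 0.2, 0, 0, -0.15], [0.176, 0.0896, 0.2, 0, 0, -0.15]])

```text
time: 12.4
eef_pos: [606.8, -129.5, 110.4]
ee_rot: [1.232, 2.889, 0.0]
wrist_force: [-0.0, -0.8, 0.2]
grip_width: 40.3
gripper_force: 0.0
```

Request:
carry_out(moves=[[0, 0, 0.1, 0, 0, 0], [0, 0, 0.2, 0, 0, 0], [0, 0, 0.26, 0, 0, 0], [0, 0, 0.3, 0, 0, 0], [0, 0, 0.3, 0, 0, 0], [0, 0, 0.3, 0, 0, 0]])

```text
time: 12.9
eef_pos: [606.7, -129.8, 50.3]
ee_rot: [1.229, 2.891, 0.0]
wrist_force: [0.1, -0.5, 0.6]
grip_width: 40.0
gripper_force: 0.0
```

Request:
carry_out(moves=[[0, 0, 0, 0, 0, 0], [0, 0, 0, 0, 0, 0], [0, 0, 0, 0, 0, 0], [0, 0, 0, 0, 0, 0], [0, 0, 0, 0, 0, 0]], grip=8)

```text
time: 13.32
eef_pos: [608.1, -129.3, 50.8]
ee_rot: [1.227, 2.888, 0.003]
wrist_force: [2.9, 2.2, 0.3]
grip_width: 13.6
gripper_force: 30.0
```

```bash
python3 -c "
from h import *
o=status.get_obs();print({k:np.round(x,2) for k,x in o.items()})"; python3 jp.py "135 -85.5 50 54"
```

```text
{'time': np.float64(13.32), 'q': array([-0.23,  0.52,  1.66,  0.  ,  0.96, -1.  ]), 'qvel': array([-0.,  0., -0., -0.,  0.,  0.]), 'effort': array([ -1.88, -47.26, -17.73,  -0.77,   0.9 ,  -0.05]), 'eef_pos': array([ 608.12, -129.28,   50.8 ]), 'ee_rot': array([1.23, 2.89, 0.  ]), 'wrist_force': array([2.85, 2.15, 0.34]), 'ft_torque': array([ 0.41, -0.53, -0.09]), 'gripper_force': np.float64(29.99), 'grip_width': np.float64(13.57)}
(np.float64(606.5), np.float64(-128.4), 50.0, np.float64(44.06)) -> [0.0088, -0.0028, 0.004, 0.001, 0.0008, -0.0005] rows>=0.0
```

Request:
carry_out(moves=[[0, 0.006, 0, 0, 0, 0.035], [0, 0.006, 0, 0, 0, 0.07], [0, 0.006, 0, 0, 0, 0.105], [0, 0.006, 0, 0, 0, 0.14], [0, 0.006, 0, 0, 0, 0.175], [0, 0.006, 0, 0, 0, 0.21], [0, 0.006, 0, 0, 0, 0.245], [0, 0.006, 0, 0, 0, 0.28]])

```text
time: 13.98
eef_pos: [608.8, -129.0, 50.8]
ee_rot: [2.345, 2.086, 0.003]
wrist_force: [2.7, 0.8, 0.8]
grip_width: 14.0
gripper_force: 30.0
```

```bash
python3 k.py w7; python3 -c "
from h import *
o=status.get_obs();print(o['q'],o['wrist_force'],o['grip_width'])"
```

```text
13.9833 [ 608.81078338 -128.99414038   50.78205515]
knob_grip [282.  262.2] 0.79 [137.7 -87. ]
pointer_tip [249.7 131.1] 0.78 [116.7 -24.6]
mark_line [252.4  65.7] 0.88 [116.9   8.9]
[-2.27445510e-01  5.18171272e-01  1.66062328e+00  4.45549457e-04
  9.59377633e-01 -1.18452100e-01] [4.57230424 0.04672542 3.16261719] 13.940265772295033
```

Request:
carry_out(moves=[[0.002, 0.008, 0, 0, 0, 0.035], [0.002, 0.008, 0, 0, 0, 0.07], [0.002, 0.008, 0, 0, 0, 0.105], [0.002, 0.008, 0, 0, 0, 0.14], [0.002, 0.008, 0, 0, 0, 0.175], [0.002, 0.008, 0, 0, 0, 0.21], [0.002, 0.008, 0, 0, 0, 0.245], [0.002, 0.008, 0, 0, 0, 0.28]])

```text
time: 14.9
eef_pos: [609.5, -129.4, 50.6]
ee_rot: [3.01, 0.893, 0.002]
wrist_force: [2.8, -0.8, 2.9]
grip_width: 13.8
gripper_force: 30.0
```

Request:
carry_out(moves=[[0, 0, 0, 0, 0, 0.035], [0, 0, 0, 0, 0, 0.07], [0, 0, 0, 0, 0, 0.105], [0, 0, 0, 0, 0, 0.14], [0, 0, 0, 0, 0, 0.175], [0, 0, 0, 0, 0, 0.21], [0, 0, 0, 0, 0, 0.245], [0, 0, 0, 0, 0, 0.28]])

```text
time: 15.57
eef_pos: [609.5, -130.1, 50.7]
ee_rot: [3.103, -0.473, 0.003]
wrist_force: [2.2, -2.7, 3.4]
grip_width: 13.8
gripper_force: 30.0
```

Request:
carry_out(moves=[[0, 0, 0, 0, 0, 0.035], [0, 0, 0, 0, 0, 0.07], [0, 0, 0, 0, 0, 0.105], [0, 0, 0, 0, 0, 0.14], [0, 0, 0, 0, 0, 0.16], [0, 0, 0, 0, 0, 0.16], [0, 0, 0, 0, 0, 0.16]])

```text
time: 16.15
eef_pos: [609.3, -130.4, 50.6]
ee_rot: [2.892, -1.221, 0.004]
wrist_force: [1.6, -5.0, 3.6]
grip_width: 14.0
gripper_force: 30.0
```

Request:
carry_out(moves=[[0, 0, 0, 0, 0, 0], [0, 0, 0, 0, 0, 0], [0, 0, 0, 0, 0, 0], [0, 0, -0.1, 0, 0, 0], [0, 0, -0.2, 0, 0, 0], [0, 0, -0.3, 0, 0, 0], [0, 0, -0.3, 0, 0, 0]], grip=40)

```text
time: 16.73
eef_pos: [610.8, -128.7, 113.5]
ee_rot: [-2.891, 1.225, -0.009]
wrist_force: [1.1, -0.0, 2.0]
grip_width: 39.5
gripper_force: 0.0
```

```bash
python3 k.py w8; python3 -c "
from h import *
o=status.get_obs();print(o['q'],o['wrist_force'],o['grip_width'])"
python3 jp.py "135 -85.5 110 0"
```

```text
16.7333 [ 610.81395592 -128.70129476  113.49649405]
knob_grip [283.6 228.5] 0.91 [137.5 -86.9]
lock_tip [257.3 343.2] 0.59 [ 96.5 -37.1]
[-2.26558678e-01  4.64132733e-01  1.59114405e+00  1.71002980e-04
  1.08991167e+00  2.14633073e+00] [ 0.15248016  0.02750557 -0.21110843] 40.145894528924934
(np.float64(606.5), np.float64(-128.4), 110.0, np.float64(-9.94)) -> [-0.0035, 0.0049, -0.0089, -0.0008, 0.0012, -0.7001] rows>=17.6
```

Request:
carry_out(moves=[[-0.007, -0.002, 0, 0, 0, -0.31], [-0.007, -0.002, 0, 0, 0, -0.31], [-0.007, -0.002, 0, 0, 0, -0.31], [-0.007, -0.002, 0, 0, 0, -0.31], [-0.007, -0.002, 0, 0, 0, -0.31], [-0.007, -0.002, 0, 0, 0, -0.31], [-0.007, -0.002, 0, 0, 0, -0.31], [-0.007, -0.002, 0, 0, 0, -0.31]])

```text
time: 17.65
eef_pos: [607.3, -127.1, 108.4]
ee_rot: [-3.128, -0.278, 0.004]
wrist_force: [0.0, -0.4, -0.6]
grip_width: 40.1
gripper_force: 0.0
```

Request:
carry_out(moves=[[0, 0, 0, 0, 0, -0.31], [0, 0, 0, 0, 0, -0.31], [0, 0, 0, 0, 0, -0.31], [0, 0, 0, 0, 0, -0.31], [0, 0, 0, 0, 0, -0.31], [0, 0, 0, 0, 0, -0.31], [0, 0, 0, 0, 0, -0.31], [0, 0, 0, 0, 0, -0.31]])

```text
time: 18.32
eef_pos: [607.3, -127.1, 108.4]
ee_rot: [-2.633, -1.709, 0.003]
wrist_force: [0.2, -0.1, 0.2]
grip_width: 39.8
gripper_force: 0.0
```

Request:
carry_out(moves=[[0, 0, 0, 0, 0, -0.08], [0, 0, 0, 0, 0, -0.08], [0, 0, 0, 0, 0, -0.08], [0, 0, 0, 0, 0, -0.08], [0, 0, 0, 0, 0, -0.08]])

```text
time: 18.73
eef_pos: [607.9, -127.2, 109.2]
ee_rot: [-2.408, -2.016, 0.001]
wrist_force: [0.1, -0.3, 0.9]
grip_width: 39.7
gripper_force: 0.0
```

```bash
python3 k.py w9; python3 jp.py "135 -85.5 50 54"
```

```text
18.7333 [ 607.87234752 -127.22519954  109.20101002]
knob_grip [282.7 232.6] 0.74 [137.1 -88.8]
pointer_tip [253.7 108.8] 0.61 [117.   -8.1]
mark_line [249.3  81.3] 0.63 [114.4  10.1]
mark_line [86.2 37.1] 0.54 [ 5.4 39. ]
(np.float64(606.5), np.float64(-128.4), 50.0, np.float64(44.06)) -> [-0.007, -0.0077, 0.2994, 0.0, -0.0, -0.3005] rows>=7.6
```

View pics/w9.png

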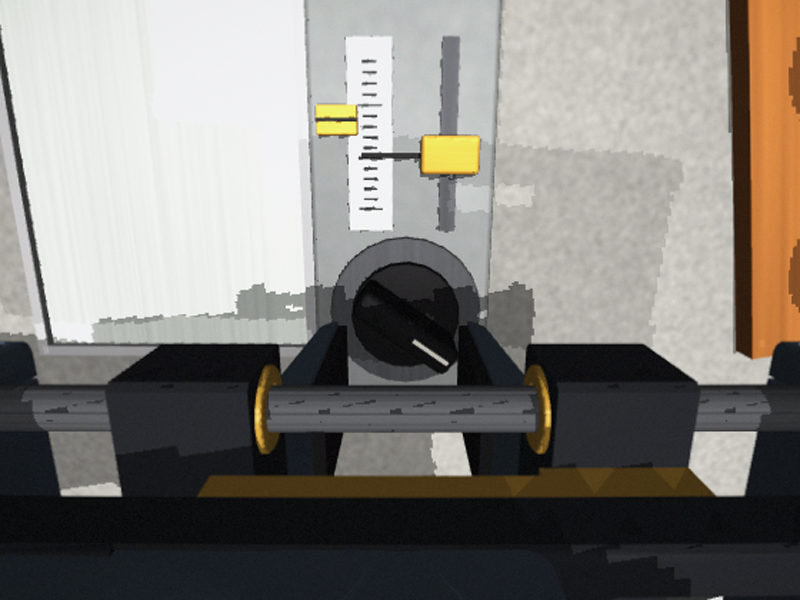

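The mark's line end is at (357,119) and the needle tip at (360,156), leaving about 17 mm, or 140°. I'll regrasp, turn 126°, release and measure again.

Request:
carry_out(moves=[[-0.009, 0.006, 0.02, 0, 0, -0.3], [-0.009, 0.006, 0.02, 0, 0, -0.3], [-0.009, 0.006, 0.02, 0, 0, -0.3], [-0.009, 0.006, 0.02, 0, 0, -0.3], [-0.009, 0.006, 0.02, 0, 0, -0.3], [-0.009, 0.006, 0.02, 0, 0, -0.3], [-0.009, 0.006, 0.02, 0, 0, -0.3], [-0.009, 0.006, 0.02, 0, 0, -0.3]])

```text
time: 19.65
eef_pos: [609.1, -129.3, 106.0]
ee_rot: [1.22, 2.895, 0.0]
wrist_force: [0.6, 0.1, 0.3]
grip_width: 40.4
gripper_force: 0.0
```

Request:
carry_out(moves=[[0, 0, 0.1, 0, 0, 0], [0, 0, 0.2, 0, 0, 0], [0, 0, 0.25, 0, 0, 0], [0, 0, 0.28, 0, 0, 0], [0, 0, 0.28, 0, 0, 0], [0, 0, 0.28, 0, 0, 0]])

```text
time: 20.15
eef_pos: [609.5, -129.4, 50.3]
ee_rot: [1.227, 2.891, 0.0]
wrist_force: [0.7, 0.5, 0.5]
grip_width: 40.1
gripper_force: 0.0
```

Request:
carry_out(moves=[[0, 0, 0, 0, 0, 0], [0, 0, 0, 0, 0, 0], [0, 0, 0, 0, 0, 0], [0, 0, 0, 0, 0, 0], [0, 0, 0, 0, 0, 0]], grip=8)

```text
time: 20.57
eef_pos: [608.9, -129.8, 50.6]
ee_rot: [1.226, 2.892, -0.002]
wrist_force: [-1.8, -2.5, 3.1]
grip_width: 13.8
gripper_force: 30.0
```

Request:
carry_out(moves=[[0, 0, 0, 0, 0, 0.03], [0, 0, 0, 0, 0, 0.06], [0, 0, 0, 0, 0, 0.09], [0, 0, 0, 0, 0, 0.12], [0, 0, 0, 0, 0, 0.15], [0, 0, 0, 0, 0, 0.18], [0, 0, 0, 0, 0, 0.21], [0, 0, 0, 0, 0, 0.23]])

```text
time: 21.23
eef_pos: [608.8, -129.9, 50.6]
ee_rot: [2.174, 2.267, -0.001]
wrist_force: [-1.1, -2.0, 2.7]
grip_width: 14.0
gripper_force: 30.0
```

Request:
carry_out(moves=[[0, 0, 0, 0, 0, 0.03], [0, 0, 0, 0, 0, 0.06], [0, 0, 0, 0, 0, 0.09], [0, 0, 0, 0, 0, 0.12], [0, 0, 0, 0, 0, 0.15], [0, 0, 0, 0, 0, 0.18], [0, 0, 0, 0, 0, 0.21], [0, 0, 0, 0, 0, 0.23]])

```text
time: 21.9
eef_pos: [608.8, -129.9, 50.6]
ee_rot: [2.835, 1.352, -0.001]
wrist_force: [-1.4, -2.0, 3.2]
grip_width: 13.9
gripper_force: 30.0
```

Request:
carry_out(moves=[[0, 0, 0, 0, 0, 0.03], [0, 0, 0, 0, 0, 0.06], [0, 0, 0, 0, 0, 0.09], [0, 0, 0, 0, 0, 0.12], [0, 0, 0, 0, 0, 0.15], [0, 0, 0, 0, 0, 0.18], [0, 0, 0, 0, 0, 0.21], [0, 0, 0, 0, 0, 0.24]])

```text
time: 22.57
eef_pos: [608.7, -129.9, 50.6]
ee_rot: [3.133, 0.213, -0.001]
wrist_force: [-2.6, -1.5, 3.9]
grip_width: 14.0
gripper_force: 30.0
```

Request:
carry_out(moves=[[0, 0, 0, 0, 0, 0], [0, 0, 0, 0, 0, 0], [0, 0, 0, 0, 0, 0], [0, 0, -0.1, 0, 0, 0], [0, 0, -0.2, 0, 0, 0], [0, 0, -0.28, 0, 0, 0], [0, 0, -0.28, 0, 0, 0]], grip=40)

```text
time: 23.15
eef_pos: [611.6, -129.7, 109.4]
ee_rot: [3.132, 0.222, 0.011]
wrist_force: [0.3, -0.2, 0.2]
grip_width: 39.7
gripper_force: 0.0
```

Request:
carry_out(moves=[[0, 0, 0, 0, 0, -0.31], [0, 0, 0, 0, 0, -0.31], [0, 0, 0, 0, 0, -0.31], [0, 0, 0, 0, 0, -0.31], [0, 0, 0, 0, 0, -0.31], [0, 0, 0, 0, 0, -0.31], [0, 0, 0, 0, 0, -0.31], [0, 0, 0, 0, 0, -0.31]])

```text
time: 23.82
eef_pos: [608.6, -129.0, 104.6]
ee_rot: [-2.66, -1.669, 0.002]
wrist_force: [-0.0, 0.2, -0.2]
grip_width: 39.8
gripper_force: 0.0
```

Request:
carry_out(moves=[[0, 0, 0, 0, 0, -0.09], [0, 0, 0, 0, 0, -0.09], [0, 0, 0, 0, 0, -0.09], [0, 0, 0, 0, 0, -0.09], [0, 0, 0, 0, 0, -0.09]])

```text
time: 24.23
eef_pos: [608.7, -129.1, 104.9]
ee_rot: [-2.406, -2.018, 0.001]
wrist_force: [1.0, 0.6, 0.7]
grip_width: 40.3
gripper_force: 0.0
```

```bash
python3 k.py w10; python3 -c "
from h import *
c=cv2.imread('pics/w10.png')[80:200,290:490];cv2.imwrite('pics/w10c.png',cv2.resize(c,None,fx=4,fy=4,interpolation=cv2.INTER_CUBIC))"
```

```text
24.2333 [ 608.69371025 -129.1069761   104.94581699]
knob_grip [280.1 231.1] 0.98 [136.5 -88.1]
lock_tip [83.  32.6] 0.52 [43.2 22.8]
pointer_tip [250.4  83.3] 0.67 [116.5   6.6]
mark_line [ 94.5 123.7] 0.75 [  7.1 -19.6]
mark_line [248.7  78.3] 0.73 [115.4   9.8]
```

View pics/w10c.png

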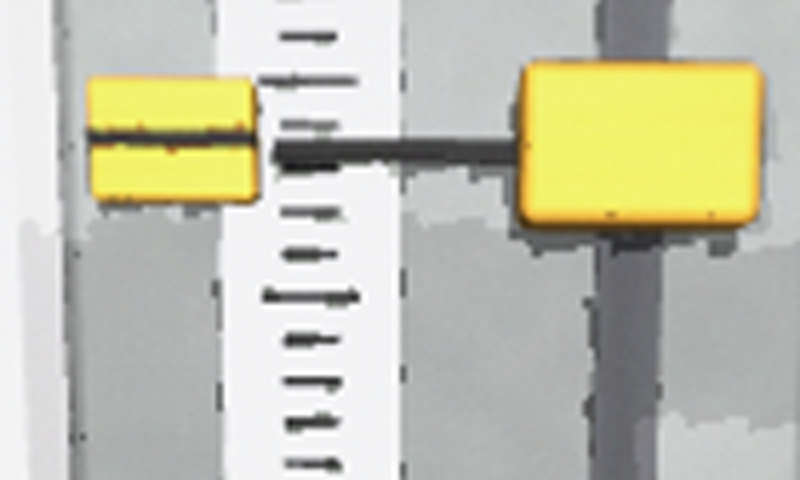

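The mark's line is at crop row 137 and the needle at row 152, against a tick pitch of 43 px for 5 mm. That leaves about 1.75 mm, so I'll turn 14° more (0.079).

Request:
carry_out(moves=[[0, 0, 0, 0, 0, 0.3], [0, 0, 0, 0, 0, 0.3], [0, 0, 0, 0, 0, 0.3], [0, 0, 0, 0, 0, 0.3], [0, 0, 0, 0, 0, 0.3], [0, 0, 0, 0, 0, 0.3], [0, 0, 0, 0, 0, 0.3], [0, 0, 0, 0, 0, 0.3]])

```text
time: 25.15
eef_pos: [609.2, -129.3, 106.0]
ee_rot: [-3.063, -0.699, -0.0]
wrist_force: [0.2, -0.2, -0.5]
grip_width: 39.9
gripper_force: 0.0
```

Request:
carry_out(moves=[[0, 0, 0, 0, 0, 0.1], [0, 0, 0, 0, 0, 0.1], [0, 0, 0, 0, 0, 0.1], [0, 0, 0.1, 0, 0, 0.1], [0, 0, 0.2, 0, 0, 0.1], [0, 0, 0.27, 0, 0, 0.1], [0, 0, 0.27, 0, 0, 0.1], [0, 0, 0.27, 0, 0, 0.1]])

```text
time: 25.82
eef_pos: [608.8, -129.2, 51.5]
ee_rot: [-3.133, -0.219, 0.002]
wrist_force: [-0.5, -0.7, -0.6]
grip_width: 40.1
gripper_force: 0.0
```

Request:
carry_out(moves=[[0, 0, 0, 0, 0, 0], [0, 0, 0, 0, 0, 0], [0, 0, 0, 0, 0, 0], [0, 0, 0, 0, 0, 0], [0, 0, 0, 0, 0, 0]], grip=8)

```text
time: 26.23
eef_pos: [609.7, -129.7, 52.8]
ee_rot: [3.133, 0.22, 0.003]
wrist_force: [-0.5, -1.2, 2.8]
grip_width: 13.5
gripper_force: 30.0
```

Request:
carry_out(moves=[[0, 0, 0, 0, 0, 0.02], [0, 0, 0, 0, 0, 0.04], [0, 0, 0, 0, 0, 0.06], [0, 0, 0, 0, 0, 0.08], [0, 0, 0, 0, 0, 0.08], [0, 0, 0, 0, 0, 0.08]])

```text
time: 26.73
eef_pos: [609.7, -129.9, 52.8]
ee_rot: [3.136, -0.172, 0.003]
wrist_force: [-0.6, -3.0, 3.9]
grip_width: 13.5
gripper_force: 30.0
```

Request:
carry_out(moves=[[0, 0, 0, 0, 0, 0], [0, 0, 0, 0, 0, 0], [0, 0, 0, 0, 0, 0], [0, 0, -0.1, 0, 0, 0], [0, 0, -0.2, 0, 0, 0], [0, 0, -0.28, 0, 0, 0], [0, 0, -0.28, 0, 0, 0]], grip=40)

```text
time: 27.32
eef_pos: [611.2, -129.5, 111.1]
ee_rot: [3.136, -0.174, 0.01]
wrist_force: [-0.5, 0.0, 1.0]
grip_width: 40.2
gripper_force: 0.0
```

Request:
carry_out(moves=[[0, 0, 0, 0, 0, -0.3], [0, 0, 0, 0, 0, -0.3], [0, 0, 0, 0, 0, -0.3], [0, 0, 0, 0, 0, -0.3], [0, 0, 0, 0, 0, -0.3], [0, 0, 0, 0, 0, -0.3], [0, 0, 0, 0, 0, -0.3], [0, 0, 0, 0, 0, -0.3]])

```text
time: 27.98
eef_pos: [608.3, -128.9, 106.3]
ee_rot: [-2.869, -1.276, 0.003]
wrist_force: [0.3, 0.1, -0.2]
grip_width: 40.1
gripper_force: 0.0
```

Request:
carry_out(moves=[[0, 0, 0, 0, 0, -0.18], [0, 0, 0, 0, 0, -0.18], [0, 0, 0, 0, 0, -0.18], [0, 0, 0, 0, 0, -0.18], [0, 0, 0, 0, 0, -0.18], [0, 0, 0, 0, 0, -0.18]])

```text
time: 28.48
eef_pos: [608.4, -129.0, 106.5]
ee_rot: [-2.403, -2.02, 0.002]
wrist_force: [0.5, -0.9, 0.2]
grip_width: 40.2
gripper_force: 0.0
```

```bash
python3 k.py w11; python3 -c "
from h import *
c=cv2.imread('pics/w11.png')[80:200,290:490];cv2.imwrite('pics/w11c.png',cv2.resize(c,None,fx=4,fy=4,interpolation=cv2.INTER_CUBIC))"; python3 jp.py "110 105 180" "110 105 99"
```

```text
28.4833 [ 608.35552221 -128.95561301  106.46791703]
knob_grip [279.2 230.8] 0.62 [135.5 -88.3]
lock_tip [161.8  81.2] 0.68 [78.1  0.8]
pointer_tip [251.3  77.5] 0.89 [116.4  10.6]
mark_line [248.   77.1] 0.67 [114.1  10.8]
(np.float64(614.8), np.float64(63.5), 180.0, np.float64(-9.94)) -> [0.954, -0.1393, -0.3622, -0.0002, -0.0001, -0.0006] rows>=4.9
(np.float64(614.8), np.float64(63.5), 99.0, np.float64(-9.94)) -> [0.0, 0.0, 0.405, 0.0, 0.0, 0.0] rows>=1.9
```

View pics/w11c.png

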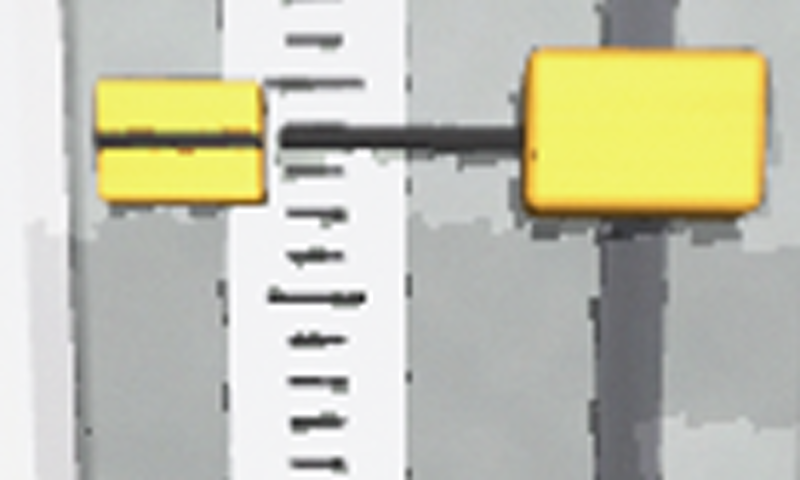

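The needle (row 138) and the mark's line (row 140) now agree to about 0.2 mm. Next I'll lock the lever.

Request:
carry_out(moves=[[0.954, -0.15, -0.3622, 0, 0, 0], [0.954, -0.15, -0.3622, 0, 0, 0], [0.954, -0.15, -0.3622, 0, 0, 0], [0.954, -0.15, -0.3622, 0, 0, 0], [0.954, -0.15, -0.3622, 0, 0, 0], [0.954, -0.15, -0.3622, 0, 0, 0], [0.954, -0.15, -0.3622, 0, 0, 0], [0.954, -0.15, -0.3622, 0, 0, 0]], grip=56)

```text
time: 29.4
eef_pos: [612.3, 63.5, 180.0]
ee_rot: [2.406, 2.02, -0.001]
wrist_force: [-0.4, -0.1, -0.4]
grip_width: 56.0
gripper_force: 0.0
```

Request:
carry_out(moves=[[0, 0, 0.15, 0, 0, 0], [0, 0, 0.3, 0, 0, 0], [0, 0, 0.4, 0, 0, 0], [0, 0, 0.405, 0, 0, 0], [0, 0, 0.405, 0, 0, 0]])

```text
time: 29.82
eef_pos: [611.7, 62.2, 97.9]
ee_rot: [-2.407, -2.016, 0.005]
wrist_force: [0.7, 0.9, -0.2]
grip_width: 55.8
gripper_force: 0.0
```

Request:
carry_out(moves=[[0, 0, 0, 0, 0, 0], [0, 0, 0, 0, 0, 0], [0, 0, 0, 0, 0, 0], [0, 0.06, 0, 0, 0, 0], [0, 0.12, -0.01, 0, 0, 0], [0, 0.18, -0.01, 0, 0, 0], [0, 0.24, -0.01, 0, 0, 0], [0, 0.27, -0.01, 0, 0, 0]], grip=34)

```text
time: 30.48
eef_pos: [668.8, 54.4, 106.2]
ee_rot: [2.403, 2.016, 0.011]
wrist_force: [-0.9, 0.9, 1.6]
grip_width: 34.2
gripper_force: 0.7
```

Request:
carry_out(moves=[[0, 0.015, 0, 0, 0, 0], [0, 0.03, 0, 0, 0, 0], [0, 0.045, 0, 0, 0, 0], [0, 0.05, 0, 0, 0, 0], [0, 0.05, 0, 0, 0, 0]])

```text
time: 30.9
eef_pos: [675.5, 52.7, 100.8]
ee_rot: [-2.406, -2.019, 0.001]
wrist_force: [-1.3, -0.1, 0.3]
grip_width: 34.1
gripper_force: 0.2
```

Request:
carry_out(moves=[[0, 0.015, 0, 0, 0, 0], [0, 0.025, 0, 0, 0, 0], [0, 0.03, 0, 0, 0, 0], [0, 0.03, 0, 0, 0, 0]])

```text
time: 31.23
eef_pos: [677.6, 52.3, 100.3]
ee_rot: [-2.401, -2.015, 0.011]
wrist_force: [-8.6, 2.1, 2.8]
grip_width: 34.1
gripper_force: 4.5
```

The stop was reached at 8.6 N, so the lever is fully locked. I'll update the jig's origin from these contacts and look at the left-hand jars.

```bash
python3 -c "
import numpy as np
np.save('jig.npy',np.array([490.8,-22.7,-.17355]))"
python3 - <<'E'
from plan import *
o=status.get_obs();p=o['eef_pos']; u=np.array([np.cos(-.1735),np.sin(-.1735)])
q=p[:2]-6*u
plan([(*q,100,-9.94),(*q,230,-9.94),(630,200,320,12),(630,270,330,30)])
E
```

```text
(np.float64(671.6611155737176), np.float64(53.33988378649979), 100, -9.94) -> [-0.0, -0.03, 0.002, -0.0032, 0.0002, -0.0003] rows>=0.1
(np.float64(671.6611155737176), np.float64(53.33988378649979), 230, -9.94) -> [0.0, 0.0, -0.65, 0.0, 0.0, 0.0] rows>=3.1
(630, 200, 320, 12) -> [0.6863, -0.3318, -0.45, 0.0, 0.0, -0.1219] rows>=4.2
(630, 270, 330, 30) -> [0.3424, 0.0728, -0.05, 0.0, 0.0, -0.1] rows>=2.5
```

Request:
carry_out(moves=[[0, -0.03, 0, 0, 0, 0], [0, -0.04, 0, 0, 0, 0], [0, -0.03, -0.2, 0, 0, 0], [0, -0.03, -0.4, 0, 0, 0], [0, -0.03, -0.65, 0, 0, 0], [0, -0.03, -0.65, 0, 0, 0]])

```text
time: 31.73
eef_pos: [679.5, 52.8, 240.1]
ee_rot: [2.399, 2.014, 0.019]
wrist_force: [0.6, -0.1, 0.4]
grip_width: 33.9
gripper_force: 0.0
```

Request:
carry_out(moves=[[0.6863, -0.3318, -0.45, 0, 0, -0.122], [0.6863, -0.3318, -0.45, 0, 0, -0.122], [0.6863, -0.3318, -0.45, 0, 0, -0.122], [0.6863, -0.3318, -0.45, 0, 0, -0.122], [0.6863, -0.3318, -0.45, 0, 0, -0.122], [0.6863, -0.3318, -0.45, 0, 0, -0.122]])

```text
time: 32.23
eef_pos: [634.5, 202.3, 323.9]
ee_rot: [1.971, 2.442, 0.008]
wrist_force: [0.3, -1.0, -0.3]
grip_width: 34.1
gripper_force: 0.0
```

Request:
carry_out(moves=[[0.3424, 0.0728, -0.05, 0, 0, -0.1], [0.3424, 0.0728, -0.05, 0, 0, -0.1], [0.3424, 0.0728, -0.05, 0, 0, -0.1], [0.3424, 0.0728, -0.05, 0, 0, -0.1], [0.3424, 0.0728, -0.05, 0, 0, -0.1]])

```text
time: 32.65
eef_pos: [634.7, 267.9, 329.9]
ee_rot: [-1.576, -2.718, 0.004]
wrist_force: [-0.3, 0.2, 0.4]
grip_width: 34.1
gripper_force: 0.0
```

```bash
cat > jar.py <<'E'
import sys
from h import *
# wooden grip segmentation -> oriented rectangle in world (top at z=74)
def look(name,ztop=74):
    s=eyes.snapshot("wrist"); o=status.get_obs(); cv2.imwrite(f"pics/{name}.png",s["color"]); print(o["time"],o["eef_pos"].round(1))
    hsv=cv2.cvtColor(s["color"],cv2.COLOR_BGR2HSV)
    w=cv2.inRange(hsv,(8,70,90),(25,200,255)); n,l,st,c=cv2.connectedComponentsWithStats(w)
    for d in eyes.mark_of("jar0_center","wrist"):
        if d["confidence"]<.3: continue
        print("net",np.round(d["xy"],1),round(d["confidence"],2),at(s,d["xy"],37).round(1)[:2])
        k=[i for i in range(1,n) if st[i,4]>60 and np.hypot(*(c[i]-d["xy"]))<45]
        for i in k:
            px=cv2.findContours((l==i).astype("uint8"),0,2)[0][0].reshape(-1,2); W=np.array([at(s,p,ztop)[:2] for p in px],np.float32)
            (cx,cy),(a,b),ang=cv2.minAreaRect(W)
            if a<b: a,b,ang=b,a,ang+90
            print("   bar px",c[i].round(1),"ctr",round(cx,1),round(cy,1),"size",round(a,1),round(b,1),"bar angle",round((ang+90)%180-90,1))
    return s
if __name__=="__main__": look(sys.argv[1])
E
python3 jar.py w12
```

```text
32.7 [634.6 267.6 330.3]
net [232.3  19.7] 0.65 [486.2 401.7]
   bar px [233.4  21.9] ctr 496.8 394.4 size 38.8 15.8 bar angle 50.4
```

View pics/w12.png

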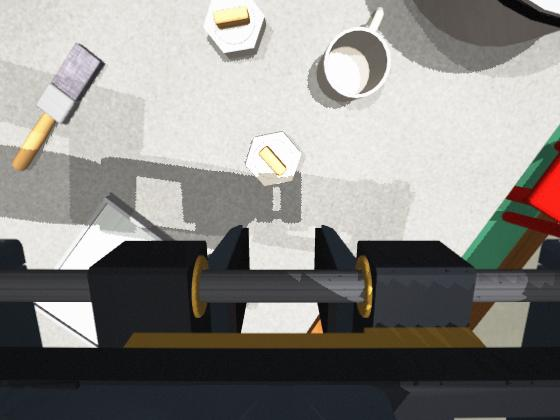

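The picture shows jars at (235,25) and (273,158), with a mug at (356,65) beside the far jar. I'll measure both bars.

```bash
cat > jar.py <<'E'
import sys
from h import *
def look(name,ztop=74):
    s=eyes.snapshot("wrist"); o=status.get_obs(); cv2.imwrite(f"pics/{name}.png",s["color"]); print(o["time"],o["eef_pos"].round(1))
    hsv=cv2.cvtColor(s["color"],cv2.COLOR_BGR2HSV)
    w=cv2.inRange(hsv,(8,45,90),(28,200,255)); n,l,st,c=cv2.connectedComponentsWithStats(w)
    for i in range(1,n):
        if st[i,4]<60: continue
        px=cv2.findContours((l==i).astype("uint8"),0,2)[0][0].reshape(-1,2); W=np.array([at(s,p,ztop)[:2] for p in px],np.float32)
        (cx,cy),(a,b),ang=cv2.minAreaRect(W)
        if a<b: a,b,ang=b,a,ang+90
        if 25<a<55 and b<30: print("bar px",c[i].round(1),"ctr",round(cx,1),round(cy,1),"size",round(a,1),round(b,1),"angle",round((ang+90)%180-90,1))
if __name__=="__main__": look(sys.argv[1],float((sys.argv+[74])[2]))
E
python3 jar.py w12
```

```text
32.8 [634.5 267.7 330.9]
bar px [232.9  21.4] ctr 493.8 396.3 size 39.6 19.4 angle 43.2
bar px [272.2 159.9] ctr 613.9 278.9 size 39.2 15.5 angle -18.9
bar px [418.2 332.3] ctr 915.2 171.2 size 25.1 11.6 angle -10.1
bar px [438.2 334.3] ctr 947.1 177.5 size 46.1 14.6 angle -12.3
bar px [460.1 335.3] ctr 972.1 196.6 size 51.2 9.5 angle -8.7
```

```bash
python3 -c "
from h import *
for c in('scene','side'):
    s=eyes.snapshot(c);print(c,proj(s,[614,279,67]),proj(s,[494.5,396,67]))
    print([(np.round(d['xy']),round(d['confidence'],2)) for d in eyes.find_in('jar0_center',c)])
s=eyes.snapshot('side');im=cv2.resize(s['color'][80:360,130:510],(760,560));cv2.imwrite('pics/s13.png',im)
"
```

```text
scene [402.6191285  188.47566779] [385.63410028 158.03191011]
[(array([386., 166.]), 0.74)]
side [320.50227074 129.03360945] [274.26563631 111.5721721 ]
[(array([272., 121.]), 0.8)]
```

View pics/s13.png

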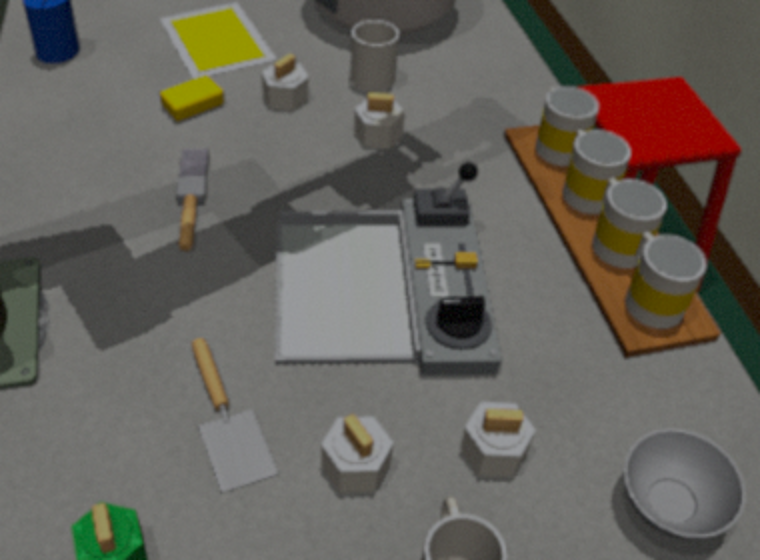

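The side view agrees with the measured bar at (614,279). I'll grasp that jar now, bar angle -19°.

```bash
python3 -c "
from plan import *
plan([(618,276,200,55),(613.9,278.9,110,71.1),(613.9,278.9,51,71.1),(613.9,278.9,130,71.1)])"
```

```text
(618, 276, 200, 55) -> [0.0718, -0.0527, 0.6577, 0.0001, 0.0, -0.1394] rows>=3.5
(613.9, 278.9, 110, 71.1) -> [0.0251, 0.0001, 0.45, 0.0, 0.0, -0.0894] rows>=2.2
(613.9, 278.9, 51, 71.1) -> [0.0, 0.0, 0.295, 0.0, 0.0, 0.0] rows>=1.4
(613.9, 278.9, 130, 71.1) -> [0.0, 0.0, -0.395, 0.0, 0.0, 0.0] rows>=1.9
```

Request:
carry_out(moves=[[0.0718, -0.0527, 0.6577, 0, 0, -0.1394], [0.0718, -0.0527, 0.6577, 0, 0, -0.1394], [0.0718, -0.0527, 0.6577, 0, 0, -0.1394], [0.0718, -0.0527, 0.6577, 0, 0, -0.1394], [0.0718, -0.0527, 0.6577, 0, 0, -0.1394]], grip=42)

```text
time: 33.47
eef_pos: [615.2, 275.6, 195.5]
ee_rot: [-0.939, -2.991, 0.009]
wrist_force: [0.4, 0.6, 0.6]
grip_width: 41.7
gripper_force: 0.0
```

Request:
carry_out(moves=[[0.0251, 0, 0.45, 0, 0, -0.09], [0.0251, 0, 0.45, 0, 0, -0.09], [0.0251, 0, 0.45, 0, 0, -0.09], [0.0251, 0, 0.45, 0, 0, -0.09], [0.0251, 0, 0.45, 0, 0, -0.09]])

```text
time: 33.88
eef_pos: [615.4, 280.0, 111.7]
ee_rot: [0.515, 3.096, 0.003]
wrist_force: [1.4, 0.4, 1.2]
grip_width: 42.4
gripper_force: 0.0
```

```bash
python3 -c "
from plan import *
o=status.get_obs();print(o['eef_pos'],o['q'])
plan([(613.9,278.9,51,71.1)])
for c in('wrist','side','scene'):
    s=eyes.snapshot(c); print(c,[(np.round(at(s,d['xy'],37),1)[:2],round(d['confidence'],2)) for d in eyes.mark_of('jar0_center',c)])"; python3 jar.py w14
```

```text
[615.35261948 279.97371633 111.66237083] [ 4.09972126e-01  5.38740727e-01  1.44883709e+00  1.03965508e-05
  1.15046354e+00 -8.31342412e-01]
(613.9, 278.9, 51, 71.1) -> [0.0059, -0.0082, 0.3033, 0.0008, 0.0008, 0.0001] rows>=1.5
wrist []
side [(array([480.4, -62.2]), 0.65), (array([478.5, 406.3]), 0.62)]
scene [(array([494.8, 401.9]), 0.95)]
34.2333 [614.4 279.7 111.2]
bar px [280.7 223.4] ctr 610.6 278.9 size 44.1 13.9 angle -18.8
bar px [177.8 288.4] ctr 630.6 198.7 size 46.0 6.5 angle -23.8
bar px [384.4 287.3] ctr 675.7 331.3 size 46.2 7.7 angle -12.8
```

Request:
carry_out(moves=[[0.01, -0.005, 0.1, 0, 0, 0], [0.01, -0.005, 0.2, 0, 0, 0], [0.01, -0.005, 0.27, 0, 0, 0], [0.01, -0.005, 0.3, 0, 0, 0], [0.01, -0.005, 0.3, 0, 0, 0], [0.01, -0.005, 0.3, 0, 0, 0]])

```text
time: 34.73
eef_pos: [612.0, 279.3, 50.4]
ee_rot: [0.511, 3.099, 0.001]
wrist_force: [0.4, -1.0, 0.1]
grip_width: 42.1
gripper_force: 0.0
```

Request:
carry_out(moves=[[0, 0, 0, 0, 0, 0], [0, 0, 0, 0, 0, 0], [0, 0, 0, 0, 0, 0], [0, 0, 0, 0, 0, 0], [0, 0, 0, 0, 0, 0]], grip=8)

```text
time: 35.15
eef_pos: [611.8, 279.5, 50.4]
ee_rot: [0.511, 3.099, 0.002]
wrist_force: [0.2, 0.9, 0.9]
grip_width: 13.9
gripper_force: 30.0
```

Request:
carry_out(moves=[[0, 0, -0.1, 0, 0, 0], [0, 0, -0.2, 0, 0, 0], [0, 0, -0.3, 0, 0, 0], [0, 0, -0.4, 0, 0, 0], [0, 0, -0.4, 0, 0, 0], [0, 0, -0.4, 0, 0, 0]])

```text
time: 35.65
eef_pos: [611.8, 279.2, 130.3]
ee_rot: [0.511, 3.098, 0.001]
wrist_force: [-0.5, -0.7, -3.0]
grip_width: 13.5
gripper_force: 30.0
```

```bash
python3 -c "
from jp import *
o=status.get_obs();print(o['eef_pos'],o['wrist_force'],o['grip_width'],o['q'])
plan([J2W(70,170,130,87),J2W(37,76,130,90),J2W(37,76,72,90),J2W(37,76,58,90)])"
```

```text
[611.80985301 279.24806305 130.29004621] [-0.50172201 -0.73390484 -3.01021104] 13.539491099353723 [ 4.11061909e-01  5.20390216e-01  1.43208137e+00  5.33227427e-05
  1.18747965e+00 -8.32847737e-01]
(np.float64(589.1), np.float64(132.7), 130, np.float64(77.06)) -> [-0.1278, -0.7304, 0.0008, 0.0003, 0.0004, -0.0322] rows>=3.6
(np.float64(540.4), np.float64(45.8), 130, np.float64(80.06)) -> [0.14, -0.478, 0.0, 0.0, 0.0, -0.0167] rows>=2.4
(np.float64(540.4), np.float64(45.8), 72, np.float64(80.06)) -> [0.0, 0.0, 0.29, 0.0, 0.0, 0.0] rows>=1.4
(np.float64(540.4), np.float64(45.8), 58, np.float64(80.06)) -> [0.0, 0.0, 0.07, 0.0, 0.0, 0.0] rows>=0.3
```

Request:
carry_out(moves=[[-0.1278, -0.7304, 0, 0, 0, -0.0322], [-0.1278, -0.7304, 0, 0, 0, -0.0322], [-0.1278, -0.7304, 0, 0, 0, -0.0322], [-0.1278, -0.7304, 0, 0, 0, -0.0322], [-0.1278, -0.7304, 0, 0, 0, -0.0322], [-0.1278, -0.7304, 0, 0, 0, -0.0322]])

```text
time: 36.15
eef_pos: [587.6, 131.2, 128.1]
ee_rot: [-0.358, -3.118, 0.001]
wrist_force: [-0.4, 0.1, -3.0]
grip_width: 14.4
gripper_force: 30.0
```

Request:
carry_out(moves=[[0.14, -0.478, 0, 0, 0, -0.0167], [0.14, -0.478, 0, 0, 0, -0.0167], [0.14, -0.478, 0, 0, 0, -0.0167], [0.14, -0.478, 0, 0, 0, -0.0167], [0.14, -0.478, 0, 0, 0, -0.0167], [0.14, -0.478, 0, 0, 0, -0.0167]])

```text
time: 36.65
eef_pos: [541.0, 47.0, 129.6]
ee_rot: [0.271, 3.129, 0.002]
wrist_force: [-0.7, 0.3, -2.4]
grip_width: 13.9
gripper_force: 30.0
```

```bash
python3 -c "
from jp import *
o=status.get_obs();print(o['eef_pos'],o['wrist_force'],o['grip_width'])
s=eyes.snapshot('wrist');cv2.imwrite('pics/w15.png',s['color'])
plan([J2W(37,76,72,90),J2W(37,76,56,90)])"
```

```text
[540.96400611  46.95969613 129.5841586 ] [-0.72029406  0.25747515 -2.42193965] 13.868280639040254
(np.float64(540.4), np.float64(45.8), 72, np.float64(80.06)) -> [0.0019, -0.0071, 0.2879, 0.0003, 0.0001, 0.0004] rows>=1.4
(np.float64(540.4), np.float64(45.8), 56, np.float64(80.06)) -> [0.0, 0.0, 0.08, 0.0, 0.0, 0.0] rows>=0.4
```

Request:
carry_out(moves=[[0.002, -0.007, 0.12, 0, 0, 0], [0.002, -0.007, 0.24, 0, 0, 0], [0.002, -0.007, 0.3, 0, 0, 0], [0.002, -0.007, 0.34, 0, 0, 0], [0.002, -0.007, 0.367, 0, 0, 0], [0.002, -0.007, 0.367, 0, 0, 0], [0.002, -0.007, 0.367, 0, 0, 0]])

```text
time: 37.28
eef_pos: [540.3, 44.9, 56.8]
ee_rot: [0.271, 3.129, 0.001]
wrist_force: [0.5, 0.2, -2.4]
grip_width: 14.0
gripper_force: 30.0
```

Request:
carry_out(moves=[[0, 0, 0.004, 0, 0, 0], [0, 0, 0.008, 0, 0, 0], [0, 0, 0.008, 0, 0, 0], [0, 0, 0.008, 0, 0, 0]])

```text
time: 37.62
eef_pos: [539.7, 44.3, 55.3]
ee_rot: [0.272, 3.129, 0.0]
wrist_force: [-0.1, -0.2, -2.4]
grip_width: 13.8
gripper_force: 30.0
```

Request:
carry_out(moves=[[0, 0.006, 0, 0, 0, 0], [0, 0.012, 0, 0, 0, 0], [0, 0.018, 0, 0, 0, 0], [0, 0.024, 0, 0, 0, 0], [0, 0.024, 0, 0, 0, 0], [0, 0.024, 0, 0, 0, 0]])

```text
time: 38.12
eef_pos: [540.3, 49.2, 54.8]
ee_rot: [-0.272, -3.13, -0.0]
wrist_force: [-0.4, 0.2, -2.6]
grip_width: 13.9
gripper_force: 30.0
```

Request:
carry_out(moves=[[0, 0.005, 0, 0, 0, 0], [0, 0.01, 0, 0, 0, 0], [0, 0.015, 0, 0, 0, 0], [0, 0.02, 0, 0, 0, 0], [0, 0.02, 0, 0, 0, 0], [0, 0.02, 0, 0, 0, 0]])

```text
time: 38.62
eef_pos: [540.7, 51.5, 55.0]
ee_rot: [-0.27, -3.13, 0.004]
wrist_force: [-1.2, -6.3, -0.5]
grip_width: 13.8
gripper_force: 30.0
```

Request:
carry_out(moves=[[-0.01, 0, 0, 0, 0, 0], [-0.02, 0, 0, 0, 0, 0], [-0.03, 0, 0, 0, 0, 0], [-0.035, 0, 0, 0, 0, 0], [-0.035, 0, 0, 0, 0, 0], [-0.035, 0, 0, 0, 0, 0]])

```text
time: 39.12
eef_pos: [544.8, 50.7, 54.8]
ee_rot: [-0.27, -3.123, 0.004]
wrist_force: [-6.2, -3.5, 3.9]
grip_width: 13.5
gripper_force: 30.0
```

The jar is seated against both the stop and the rail (6 N each way), with its centre near jig (40.5,81.6). I'll release it and go for the next jar.

```bash
python3 -c "
from plan import *
o=status.get_obs();p=o['eef_pos']
plan([(p[0],p[1],150,80.06),(505,140,210,40),(460,240,210,0),(425,324,200,-44)])"
```

```text
(np.float64(544.8012502304679), np.float64(50.68012644568142), 150, 80.06) -> [0.003, -0.0016, -0.476, -0.001, -0.002, 0.0003] rows>=2.3
(505, 140, 210, 40) -> [0.2731, 0.4055, -0.3, 0.0, 0.0, 0.2226] rows>=5.6
(460, 240, 210, 0) -> [0.5276, 0.149, 0.0, 0.0, 0.0, 0.2222] rows>=5.6
(425, 324, 200, -44) -> [0.42, -0.175, 0.05, 0.0, 0.0, 0.2444] rows>=6.1
```

Request:
carry_out(moves=[[0, 0, 0, 0, 0, 0], [0, 0, 0, 0, 0, 0], [0, 0, 0, 0, 0, 0], [0.005, 0, -0.1, 0, 0, 0], [0.005, 0, -0.2, 0, 0, 0], [0.005, 0, -0.35, 0, 0, 0], [0.005, 0, -0.476, 0, 0, 0], [0.005, 0, -0.476, 0, 0, 0]], grip=42)

```text
time: 39.78
eef_pos: [550.9, 52.6, 155.7]
ee_rot: [0.271, 3.118, 0.004]
wrist_force: [1.1, -0.0, 0.9]
grip_width: 41.9
gripper_force: 0.0
```

Request:
carry_out(moves=[[0.2731, 0.4055, -0.3, 0, 0, 0.2226], [0.2731, 0.4055, -0.3, 0, 0, 0.2226], [0.2731, 0.4055, -0.3, 0, 0, 0.2226], [0.2731, 0.4055, -0.3, 0, 0, 0.2226], [0.2731, 0.4055, -0.3, 0, 0, 0.2226], [0.2731, 0.4055, -0.3, 0, 0, 0.2226], [0.2731, 0.4055, -0.3, 0, 0, 0.2226]])

```text
time: 40.37
eef_pos: [507.2, 141.9, 210.0]
ee_rot: [1.328, 2.847, 0.001]
wrist_force: [-0.3, 0.2, -0.6]
grip_width: 42.0
gripper_force: 0.0
```

Request:
carry_out(moves=[[0.5276, 0.149, 0, 0, 0, 0.2222], [0.5276, 0.149, 0, 0, 0, 0.2222], [0.5276, 0.149, 0, 0, 0, 0.2222], [0.5276, 0.149, 0, 0, 0, 0.2222], [0.5276, 0.149, 0, 0, 0, 0.2222], [0.5276, 0.149, 0, 0, 0, 0.2222], [0.5276, 0.149, 0, 0, 0, 0.2222]])

```text
time: 40.95
eef_pos: [462.1, 241.7, 209.7]
ee_rot: [-2.22, -2.222, -0.0]
wrist_force: [0.9, 0.2, -0.2]
grip_width: 41.9
gripper_force: 0.0
```

Request:
carry_out(moves=[[0.42, -0.175, 0.05, 0, 0, 0.2444], [0.42, -0.175, 0.05, 0, 0, 0.2444], [0.42, -0.175, 0.05, 0, 0, 0.2444], [0.42, -0.175, 0.05, 0, 0, 0.2444], [0.42, -0.175, 0.05, 0, 0, 0.2444], [0.42, -0.175, 0.05, 0, 0, 0.2444], [0.42, -0.175, 0.05, 0, 0, 0.2444], [0.42, -0.175, 0.05, 0, 0, 0.2444]])

```text
time: 41.62
eef_pos: [427.2, 325.3, 199.8]
ee_rot: [-2.89, -1.232, 0.0]
wrist_force: [0.4, -0.9, 0.7]
grip_width: 42.0
gripper_force: 0.0
```

```bash
python3 jar.py w16; python3 -c "
from h import *
for c in ('wrist','side','scene'):
  s=eyes.snapshot(c); print(c,[(np.round(at(s,d['xy'],37),1)[:2],round(d['confidence'],2)) for d in eyes.mark_of('jar0_center',c)])"
```

```text
41.6667 [427.2 325.2 199.9]
bar px [273.9  87.2] ctr 489.4 399.1 size 40.2 14.4 angle 38.9
wrist [(array([492.7, 402.5]), 0.86)]
side []
scene [(array([490.7, 413.3]), 0.87)]
```

```bash
python3 -c "
from plan import *
plan([(489.4,399.1,110,-51.1),(489.4,399.1,51,-51.1)])"
```

```text
(489.4, 399.1, 110, -51.1) -> [0.4819, -0.0321, 0.4505, -0.0, -0.0, 0.0398] rows>=3.2
(489.4, 399.1, 51, -51.1) -> [0.0, 0.0, 0.295, 0.0, 0.0, 0.0] rows>=1.4
```

Request:
carry_out(moves=[[0.4819, -0.0321, 0.4505, 0, 0, 0.04], [0.4819, -0.0321, 0.4505, 0, 0, 0.04], [0.4819, -0.0321, 0.4505, 0, 0, 0.04], [0.4819, -0.0321, 0.4505, 0, 0, 0.04], [0.4819, -0.0321, 0.4505, 0, 0, 0.04], [0.4819, -0.0321, 0.4505, 0, 0, 0.04]])

```text
time: 42.47
eef_pos: [489.1, 398.8, 109.9]
ee_rot: [2.962, 1.045, -0.002]
wrist_force: [0.2, 0.5, 0.2]
grip_width: 42.1
gripper_force: 0.0
```

Request:
carry_out(moves=[[0, 0, 0.1, 0, 0, 0], [0, 0, 0.2, 0, 0, 0], [0, 0, 0.27, 0, 0, 0], [0, 0, 0.295, 0, 0, 0], [0, 0, 0.295, 0, 0, 0], [0, 0, 0.295, 0, 0, 0]])

```text
time: 42.97
eef_pos: [489.9, 399.2, 52.9]
ee_rot: [-2.962, -1.043, -0.004]
wrist_force: [-0.5, 0.2, 0.3]
grip_width: 41.9
gripper_force: 0.0
```

Request:
carry_out(moves=[[0, 0, 0, 0, 0, 0], [0, 0, 0, 0, 0, 0], [0, 0, 0, 0, 0, 0], [0, 0, 0, 0, 0, 0], [0, 0, 0, 0, 0, 0]], grip=8)

```text
time: 43.38
eef_pos: [489.4, 399.5, 51.4]
ee_rot: [-2.962, -1.043, -0.001]
wrist_force: [-1.9, 3.0, 2.7]
grip_width: 13.9
gripper_force: 30.0
```

Request:
carry_out(moves=[[0, 0, -0.1, 0, 0, 0], [0, 0, -0.2, 0, 0, 0], [0, 0, -0.3, 0, 0, 0], [0, 0, -0.45, 0, 0, 0], [0, 0, -0.45, 0, 0, 0], [0, 0, -0.45, 0, 0, 0]])

```text
time: 43.88
eef_pos: [490.0, 399.5, 141.9]
ee_rot: [-2.962, -1.044, -0.004]
wrist_force: [0.2, 0.2, -3.9]
grip_width: 13.9
gripper_force: 30.0
```

```bash
python3 -c "
from jp import *
o=status.get_obs();print(o['eef_pos'],o['wrist_force'],o['grip_width'])
plan([(460,270,150,-46),(450,120,150,-41),J2W(36,10,150,-30),J2W(36,10,56.5,-30)])"
```

```text
[490.02697734 399.51831754 141.93824883] [ 0.17638732  0.17222177 -3.9233861 ] 13.890253799617843
(460, 270, 150, -46) -> [-0.5228, 0.4105, -0.0418, 0.0001, -0.0009, -0.0288] rows>=3.2
(450, 120, 150, -41) -> [-0.557, 0.5048, 0.0, 0.0, 0.0, -0.0278] rows>=3.6
(np.float64(528.0), np.float64(-19.1), 150, np.float64(-39.94)) -> [-0.269, 0.7506, 0.0, 0.0, 0.0, -0.0059] rows>=3.8
(np.float64(528.0), np.float64(-19.1), 56.5, np.float64(-39.94)) -> [0.0, 0.0, 0.4675, 0.0, 0.0, 0.0] rows>=2.2
```

Request:
carry_out(moves=[[-0.5228, 0.4105, -0.0418, 0, 0, -0.0288], [-0.5228, 0.4105, -0.0418, 0, 0, -0.0288], [-0.5228, 0.4105, -0.0418, 0, 0, -0.0288], [-0.5228, 0.4105, -0.0418, 0, 0, -0.0288], [-0.5228, 0.4105, -0.0418, 0, 0, -0.0288]])

```text
time: 44.3
eef_pos: [457.2, 266.2, 147.5]
ee_rot: [2.913, 1.172, -0.008]
wrist_force: [0.7, -0.8, -3.5]
grip_width: 13.9
gripper_force: 30.0
```

Request:
carry_out(moves=[[-0.557, 0.5048, 0, 0, 0, -0.0278], [-0.557, 0.5048, 0, 0, 0, -0.0278], [-0.557, 0.5048, 0, 0, 0, -0.0278], [-0.557, 0.5048, 0, 0, 0, -0.0278], [-0.557, 0.5048, 0, 0, 0, -0.0278]])

```text
time: 44.72
eef_pos: [448.0, 116.0, 147.9]
ee_rot: [2.86, 1.298, -0.007]
wrist_force: [-0.1, -1.8, -2.3]
grip_width: 13.7
gripper_force: 30.0
```

Request:
carry_out(moves=[[-0.269, 0.7506, 0, 0, 0, -0.006], [-0.269, 0.7506, 0, 0, 0, -0.006], [-0.269, 0.7506, 0, 0, 0, -0.006], [-0.269, 0.7506, 0, 0, 0, -0.006], [-0.269, 0.7506, 0, 0, 0, -0.006], [-0.269, 0.7506, 0, 0, 0, -0.006], [-0.269, 0.7506, 0, 0, 0, -0.006]])

```text
time: 45.3
eef_pos: [527.1, -18.5, 148.0]
ee_rot: [-2.844, -1.329, 0.003]
wrist_force: [0.3, 0.4, -4.3]
grip_width: 13.7
gripper_force: 30.0
```

```bash
python3 -c "
from jp import *
o=status.get_obs();print(o['eef_pos'],o['wrist_force'],o['grip_width'])
plan([J2W(36,10,56.5,-30)])
# jig +y and +x in tool axes
for n,a in(('x',0),('y',90)): print(n,down(-39.94).inv().apply([np.cos(np.radians(a-9.94)),np.sin(np.radians(a-9.94)),0]).round(3))
s=eyes.snapshot('scene');print([(d['xy'],d['confidence']) for d in eyes.mark_of('jar0_center','scene')])
s=eyes.snapshot('side');print([(np.round(at(s,d['xy'],41)),d['confidence']) for d in eyes.mark_of('jar0_center','side')],J2W(42,81,41))"
```

```text
[527.06355812 -18.48294787 147.97101113] [ 0.26788992  0.43332288 -4.34955477] 13.660066266752693
(np.float64(528.0), np.float64(-19.1), 56.5, np.float64(-39.94)) -> [0.001, 0.0068, 0.4573, -0.0009, 0.0003, 0.0001] rows>=2.2
x [0.5   0.866 0.   ]
y [ 0.866 -0.5    0.   ]
[([320.8, 208.2], 0.94)]
[(array([545.,  83.,  41.]), 0.58)] (np.float64(546.2), np.float64(49.8), 41, np.float64(-9.94))
```

```bash
python3 jar.py w17 78; python3 -c "
from h import *
for c in ('scene','side'):
  s=eyes.snapshot(c); print(c,proj(s,[545.5,50,60]),proj(s,[545,83,60]))
  hsv=cv2.cvtColor(s['color'],cv2.COLOR_BGR2HSV);w=cv2.inRange(hsv,(8,80,90),(28,220,255));n,l,st,ce=cv2.connectedComponentsWithStats(w)
  print([(ce[i].round(),st[i,4]) for i in range(1,n) if 15<st[i,4]<300])
"
```

```text
45.55 [527.  -18.4 149.3]
bar px [239.1 129.4] ctr 546.8 47.9 size 39.5 14.1 angle -10.1
bar px [411.1 129.8] ctr 637.0 -29.5 size 25.8 17.5 angle -10.3
bar px [281.6 240.6] ctr 514.7 -34.3 size 46.5 21.8 angle 50.2
bar px [238.9 288.6] ctr 463.8 -42.9 size 50.2 4.3 angle 47.6
bar px [324.  286.8] ctr 515.3 -85.7 size 50.1 3.7 angle 52.9
scene [338.85511921 219.73534382] [345.43190603 213.64455888]
[(array([54.,  6.]), np.int32(58)), (array([93.,  2.]), np.int32(29)), (array([347.,  20.]), np.int32(76)), (array([384.,  28.]), np.int32(31)), (array([398.,  31.]), np.int32(27)), (array([408.,  33.]), np.int32(18)), (array([520.,  32.]), np.int32(27)), (array([422.,  36.]), np.int32(24)), (array([519.,  41.]), np.int32(109)), (array([473.,  47.]), np.int32(165)), (array([351.,  94.]), np.int32(24)), (array([379., 103.]), np.int32(71)), (array([404., 111.]), np.int32(59)), (array([436., 122.]), np.int32(72)), (array([350., 157.]), np.int32(118)), (array([288., 188.]), np.int32(129)), (array([341., 216.]), np.int32(51)), (array([228., 230.]), np.int32(149)), (array([134., 233.]), np.int32
[... 443 characters left out ...]
2(107)), (array([274., 308.]), np.int32(96)), (array([ 34., 311.]), np.int32(46))]
side [316.74993686 185.29717714] [313.567916   176.96935472]
[(array([47.,  7.]), np.int32(173)), (array([46., 68.]), np.int32(32)), (array([140.,  72.]), np.int32(66)), (array([52., 83.]), np.int32(254)), (array([316., 175.]), np.int32(27)), (array([224., 190.]), np.int32(169)), (array([446., 196.]), np.int32(16)), (array([363., 209.]), np.int32(66)), (array([341., 211.]), np.int32(35)), (array([468., 227.]), np.int32(18)), (array([234., 266.]), np.int32(262)), (array([381., 289.]), np.int32(146)), (array([309., 296.]), np.int32(109)), (array([181., 342.]), np.int32(138)), (array([213., 418.]), np.int32(54))]
```

Request:
carry_out(moves=[[0.001, 0.0068, 0.12, 0, 0, 0], [0.001, 0.0068, 0.24, 0, 0, 0], [0.001, 0.0068, 0.36, 0, 0, 0], [0.001, 0.0068, 0.42, 0, 0, 0], [0.001, 0.0068, 0.465, 0, 0, 0], [0.001, 0.0068, 0.465, 0, 0, 0], [0.001, 0.0068, 0.465, 0, 0, 0]])

```text
time: 46.23
eef_pos: [529.0, -20.1, 56.6]
ee_rot: [2.846, 1.33, 0.001]
wrist_force: [0.0, -0.0, -3.2]
grip_width: 13.6
gripper_force: 30.0
```

Request:
carry_out(moves=[[0.0087, -0.005, 0, 0, 0, 0], [0.0174, -0.01, 0, 0, 0, 0], [0.026, -0.015, 0, 0, 0, 0], [0.03, -0.0175, 0, 0, 0, 0], [0.03, -0.0175, 0, 0, 0, 0], [0.03, -0.0175, 0, 0, 0, 0]])

```text
time: 46.73
eef_pos: [529.6, -15.3, 56.9]
ee_rot: [2.842, 1.331, -0.002]
wrist_force: [-1.5, -7.1, -0.8]
grip_width: 14.1
gripper_force: 30.0
```

Request:
carry_out(moves=[[0.005, 0.0087, 0.002, 0, 0, 0], [0.01, 0.0173, 0.004, 0, 0, 0], [0.015, 0.026, 0.006, 0, 0, 0], [0.0175, 0.03, 0.006, 0, 0, 0], [0.0175, 0.03, 0.006, 0, 0, 0], [0.0175, 0.03, 0.006, 0, 0, 0]])

```text
time: 47.23
eef_pos: [534.0, -16.1, 55.1]
ee_rot: [2.844, 1.333, -0.01]
wrist_force: [-4.7, -6.5, 1.6]
grip_width: 13.7
gripper_force: 30.0
```

Request:
carry_out(moves=[[0.0025, 0.0043, 0, 0, 0, 0], [0.005, 0.0087, 0.002, 0, 0, 0], [0.005, 0.0087, 0.003, 0, 0, 0], [0.005, 0.0087, 0.003, 0, 0, 0]])

```text
time: 47.57
eef_pos: [534.3, -16.2, 55.2]
ee_rot: [-2.844, -1.332, 0.014]
wrist_force: [-9.7, -4.9, 8.4]
grip_width: 13.8
gripper_force: 30.0
```

Request:
carry_out(moves=[[0, 0, 0, 0, 0, 0], [0, 0, 0, 0, 0, 0], [0, 0, 0, 0, 0, 0], [0, 0, -0.1, 0, 0, 0], [0, 0, -0.2, 0, 0, 0], [0, 0, -0.35, 0, 0, 0], [0, 0, -0.5, 0, 0, 0], [0, 0, -0.5, 0, 0, 0]], grip=42)

```text
time: 48.23
eef_pos: [543.1, -14.8, 160.8]
ee_rot: [2.841, 1.327, 0.019]
wrist_force: [1.1, 0.9, 0.7]
grip_width: 42.0
gripper_force: 0.0
```

```bash
python3 -c "
from jp import *
o=status.get_obs();print(o['eef_pos'],o['time'])
for c in('side','scene'):
  s=eyes.snapshot(c);print(c,[(np.round(at(s,d['xy'],37))[:2],round(d['confidence'],2),np.round(d['xy'])) for d in eyes.mark_of('jar0_center',c)])"; python3 jar.py w18 78
```

```text
[543.08156574 -14.79687473 160.79984416] 48.2333
side [(array([535.,  -2.]), 0.96, array([317., 206.])), (array([ 521., -106.]), 0.56, array([322., 238.]))]
scene [(array([535.,  -5.]), 0.96, array([323., 235.]))]
48.4833 [537.8 -14.7 153.3]
bar px [550.   15.8] ctr 767.4 -28.2 size 37.2 14.7 angle 89.7
bar px [234.8 140.5] ctr 547.6 47.9 size 40.4 13.9 angle -9.7
bar px [279.  213.7] ctr 536.9 -14.5 size 43.2 13.9 angle 50.1
bar px [177.4 288.7] ctr 435.5 -9.5 size 51.5 6.9 angle 45.1
bar px [385.3 288.5] ctr 562.5 -116.1 size 52.4 7.3 angle 54.2
```

```bash
python3 -c "
from plan import *
s=eyes.snapshot('side');a=at(s,(381,289),68);b=at(s,(309,296),68);print(a,b)
s=eyes.snapshot('scene');print(at(s,(226,270),68),at(s,(274,308),68))
plan([(540,-150,230,-20),(520,-290,230,-25),(510,-390,230,-30)])"
```

```text
[ 599.92667502 -292.32617067   68.        ] [ 447.14018093 -279.08999792   68.        ]
[ 449.23182572 -275.60490472   68.        ] [ 605.18658563 -288.72080926   68.        ]
(540, -150, 230, -20) -> [-0.512, 0.4411, -0.3841, -0.0007, 0.0003, -0.1107] rows>=3.7
(520, -290, 230, -25) -> [-0.692, 0.1454, 0.0, 0.0, 0.0, 0.0278] rows>=3.4
(510, -390, 230, -30) -> [-0.4743, 0.166, 0.0, 0.0, 0.0, 0.0278] rows>=2.4
```

Request:
carry_out(moves=[[-0.512, 0.4411, -0.3841, 0, 0, -0.11], [-0.512, 0.4411, -0.3841, 0, 0, -0.11], [-0.512, 0.4411, -0.3841, 0, 0, -0.11], [-0.512, 0.4411, -0.3841, 0, 0, -0.11], [-0.512, 0.4411, -0.3841, 0, 0, -0.11]])

```text
time: 49.0
eef_pos: [542.3, -155.4, 234.0]
ee_rot: [2.574, 1.79, 0.003]
wrist_force: [0.6, -0.8, 0.0]
grip_width: 42.1
gripper_force: 0.0
```

Request:
carry_out(moves=[[-0.692, 0.1454, 0, 0, 0, 0.028], [-0.692, 0.1454, 0, 0, 0, 0.028], [-0.692, 0.1454, 0, 0, 0, 0.028], [-0.692, 0.1454, 0, 0, 0, 0.028], [-0.692, 0.1454, 0, 0, 0, 0.028]])

```text
time: 49.42
eef_pos: [519.2, -293.1, 229.5]
ee_rot: [-2.655, -1.678, 0.003]
wrist_force: [0.1, -0.2, -0.1]
grip_width: 42.2
gripper_force: 0.0
```

Request:
carry_out(moves=[[-0.4743, 0.166, 0, 0, 0, 0.028], [-0.4743, 0.166, 0, 0, 0, 0.028], [-0.4743, 0.166, 0, 0, 0, 0.028], [-0.4743, 0.166, 0, 0, 0, 0.028], [-0.4743, 0.166, 0, 0, 0, 0.028], [-0.4743, 0.166, 0, 0, 0, 0.028]])

```text
time: 49.92
eef_pos: [510.2, -388.0, 230.7]
ee_rot: [-2.721, -1.566, -0.001]
wrist_force: [0.9, -0.7, -0.1]
grip_width: 41.7
gripper_force: 0.0
```

```bash
python3 jar.py w19 74;python3 -c "
from h import *
print(status.get_obs()['q'])
s=eyes.snapshot('wrist');print([(np.round(at(s,d['xy'],37))[:2],round(d['confidence'],2),np.round(d['xy'])) for d in eyes.mark_of('jar0_center','wrist')])"
```

```text
49.9667 [ 510.3 -387.9  231. ]
bar px [315.5  49.8] ctr 601.9 -291.6 size 40.7 16.1 angle -15.1
bar px [17.4 89. ] ctr 347.3 -179.4 size 52.1 17.4 angle -78.8
bar px [169.5 125.3] ctr 451.9 -280.0 size 42.4 17.7 angle -69.9
[-6.68460834e-01  4.12840328e-01  1.35554384e+00  1.02730558e-03
  1.37450226e+00 -1.43222572e-01]
[]
```

```bash
python3 -c "
from plan import *
plan([(550,-350,200,-68),(601.9,-291.6,120,-105)])"
```

```text
(550, -350, 200, -68) -> [0.2646, 0.0757, 0.1575, -0.0002, -0.0002, 0.2106] rows>=5.3
(601.9, -291.6, 120, -105) -> [0.35, -0.1735, 0.4, 0.0, 0.0, 0.2056] rows>=5.2
```

Request:
carry_out(moves=[[0.2646, 0.0757, 0.1575, 0, 0, 0.2106], [0.2646, 0.0757, 0.1575, 0, 0, 0.2106], [0.2646, 0.0757, 0.1575, 0, 0, 0.2106], [0.2646, 0.0757, 0.1575, 0, 0, 0.2106], [0.2646, 0.0757, 0.1575, 0, 0, 0.2106], [0.2646, 0.0757, 0.1575, 0, 0, 0.2106], [0.2646, 0.0757, 0.1575, 0, 0, 0.2106]])

```text
time: 50.65
eef_pos: [550.0, -350.6, 200.1]
ee_rot: [-3.084, -0.598, -0.001]
wrist_force: [-0.4, -0.6, 0.2]
grip_width: 41.9
gripper_force: 0.0
```

Request:
carry_out(moves=[[0.35, -0.1735, 0.4, 0, 0, 0.2056], [0.35, -0.1735, 0.4, 0, 0, 0.2056], [0.35, -0.1735, 0.4, 0, 0, 0.2056], [0.35, -0.1735, 0.4, 0, 0, 0.2056], [0.35, -0.1735, 0.4, 0, 0, 0.2056], [0.35, -0.1735, 0.4, 0, 0, 0.2056], [0.35, -0.1735, 0.4, 0, 0, 0.2056]])

```text
time: 51.23
eef_pos: [601.9, -293.0, 120.1]
ee_rot: [-3.115, 0.408, -0.001]
wrist_force: [-0.3, -1.1, 0.1]
grip_width: 42.1
gripper_force: 0.0
```

```bash
python3 jar.py w20 74;python3 -c "
from h import *
s=eyes.snapshot('side');print([(np.round(at(s,d['xy'],37))[:2],round(d['confidence'],2),np.round(d['xy'])) for d in eyes.mark_of('jar0_center','side')])"
python3 -c "
from plan import *
plan([(601.9,-291.6,51,-105)])"
```

```text
51.2833 [ 601.8 -293.3  120.3]
bar px [214.3 222.1] ctr 612.8 -251.3 size 30.9 16.9 angle -17.0
bar px [178.3 287.9] ctr 576.9 -212.9 size 47.8 7.5 angle -19.8
bar px [385. 287.] ctr 540.0 -353.5 size 47.1 7.2 angle -9.0
[(array([535.,  -7.]), 0.82, array([318., 207.])), (array([598., -31.]), 0.53, array([344., 211.]))]
(601.9, -291.6, 51, -105) -> [-0.0018, -0.01, 0.3468, 0.0, -0.0003, 0.0] rows>=1.7
```

The bar now reads (613,-251), so this jar seems to have been knocked aside. I'll back off and re-measure it.

Request:
carry_out(moves=[[-0.4, -0.2, -0.3, 0, 0, 0], [-0.4, -0.2, -0.3, 0, 0, 0], [-0.4, -0.2, -0.3, 0, 0, 0], [-0.4, -0.2, -0.3, 0, 0, 0], [-0.4, -0.2, -0.3, 0, 0, 0]])

```text
time: 51.8
eef_pos: [535.0, -234.2, 181.5]
ee_rot: [3.113, -0.411, 0.006]
wrist_force: [0.6, 0.0, -0.7]
grip_width: 41.9
gripper_force: 0.0
```

```bash
python3 jar.py w21 74;python3 -c "
from h import *
for c in('wrist','scene','side'):
  s=eyes.snapshot(c);print([(np.round(at(s,d['xy'],37))[:2],round(d['confidence'],2),np.round(d['xy'])) for d in eyes.mark_of('jar0_center',c)])"
```

```text
51.85 [ 535.2 -234.5  180.4]
bar px [272.  122.5] ctr 602.7 -246.1 size 38.2 13.0 angle -15.1
bar px [ 39.5 135.9] ctr 642.0 -61.1 size 25.6 19.8 angle -15.2
bar px [ 50.8 258.6] ctr 542.3 -26.8 size 50.2 22.7 angle 75.2
bar px [497.9 323.7] ctr 373.7 -401.8 size 27.3 5.8 angle 31.3
[(array([537., -17.]), 0.65, array([ 68., 250.]))]
[(array([535., -11.]), 0.62, array([322., 236.])), (array([601., -94.]), 0.4, array([324., 266.]))]
[(array([532.,  -3.]), 0.92, array([316., 207.])), (array([480., -11.]), 0.68, array([297., 212.]))]
```

```bash
python3 -c "
from plan import *
plan([(602.7,-246.1,115,-105.1),(602.7,-246.1,51,-105.1)])"
```

```text
(602.7, -246.1, 115, -105.1) -> [0.3426, -0.0321, 0.3184, -0.0001, 0.0005, -0.0001] rows>=2.2
(602.7, -246.1, 51, -105.1) -> [0.0, 0.0, 0.32, 0.0, 0.0, 0.0] rows>=1.5
```

Request:
carry_out(moves=[[0.3426, -0.0321, 0.3184, 0, 0, 0], [0.3426, -0.0321, 0.3184, 0, 0, 0], [0.3426, -0.0321, 0.3184, 0, 0, 0], [0.3426, -0.0321, 0.3184, 0, 0, 0], [0.3426, -0.0321, 0.3184, 0, 0, 0]])

```text
time: 52.57
eef_pos: [602.2, -245.7, 115.2]
ee_rot: [-3.114, 0.413, 0.004]
wrist_force: [-0.2, 0.3, 0.7]
grip_width: 41.9
gripper_force: 0.0
```

```bash
python3 jar.py w22 74; python3 -c "
from plan import *
plan([(602.7,-246.1,51,-105.1)])"
```

```text
52.6167 [ 602.3 -245.8  116.5]
bar px [279.2 222.5] ctr 605.8 -247.0 size 43.4 13.9 angle -15.6
bar px [ 13.4 225.4] ctr 650.4 -75.6 size 25.2 19.6 angle -26.6
bar px [178.3 287.3] ctr 579.3 -167.6 size 46.9 7.3 angle -20.1
bar px [384.9 286.2] ctr 542.8 -304.8 size 46.3 7.8 angle -7.4
(602.7, -246.1, 51, -105.1) -> [0.0026, 0.0008, 0.3275, -0.0, 0.0002, -0.0001] rows>=1.6
```

Request:
carry_out(moves=[[0.005, 0, 0.1, 0, 0, 0], [0.005, 0, 0.2, 0, 0, 0], [0.005, 0, 0.29, 0, 0, 0], [0.005, 0, 0.3275, 0, 0, 0], [0.005, 0, 0.3275, 0, 0, 0], [0.005, 0, 0.3275, 0, 0, 0]])

```text
time: 53.12
eef_pos: [603.8, -246.3, 52.1]
ee_rot: [3.114, -0.413, 0.003]
wrist_force: [0.3, -0.8, 0.7]
grip_width: 41.8
gripper_force: 0.0
```

Request:
carry_out(moves=[[0, 0, 0, 0, 0, 0], [0, 0, 0, 0, 0, 0], [0, 0, 0, 0, 0, 0], [0, 0, 0, 0, 0, 0], [0, 0, 0, 0, 0, 0]], grip=8)

```text
time: 53.53
eef_pos: [604.0, -245.7, 51.1]
ee_rot: [-3.114, 0.414, -0.001]
wrist_force: [1.4, 3.3, 4.8]
grip_width: 13.7
gripper_force: 30.0
```

Request:
carry_out(moves=[[0, 0, -0.1, 0, 0, 0], [0, 0, -0.2, 0, 0, 0], [0, 0, -0.3, 0, 0, 0], [0, 0, -0.48, 0, 0, 0], [0, 0, -0.48, 0, 0, 0], [0, 0, -0.48, 0, 0, 0]])

```text
time: 54.03
eef_pos: [604.6, -246.5, 148.1]
ee_rot: [3.113, -0.413, 0.006]
wrist_force: [0.3, 0.5, -3.8]
grip_width: 13.9
gripper_force: 30.0
```

```bash
python3 -c "
from jp import *
o=status.get_obs();print(o['eef_pos'],o['wrist_force'],o['grip_width'],o['q'])
plan([(540,-180,150,-102),J2W(36,-57,150,-90),J2W(36,-57,57,-90)])"
```

```text
[ 604.55939543 -246.45622025  148.09792179] [ 0.25085285  0.5475028  -3.77308612] 13.888026439916882 [-4.04688671e-01  4.76332924e-01  1.46203243e+00 -4.35262612e-05
  1.19940012e+00  1.42985713e+00]
(540, -180, 150, -102) -> [-0.3982, -0.2366, -0.0112, 0.0002, -0.0012, -0.0173] rows>=2.2
(np.float64(516.4), np.float64(-85.1), 150, np.float64(-99.94)) -> [-0.2141, -0.4396, 0.0, 0.0, 0.0, -0.0114] rows>=2.3
(np.float64(516.4), np.float64(-85.1), 57, np.float64(-99.94)) -> [0.0, 0.0, 0.465, 0.0, 0.0, 0.0] rows>=2.2
```

Request:
carry_out(moves=[[-0.3982, -0.2366, -0.0112, 0, 0, -0.0173], [-0.3982, -0.2366, -0.0112, 0, 0, -0.0173], [-0.3982, -0.2366, -0.0112, 0, 0, -0.0173], [-0.3982, -0.2366, -0.0112, 0, 0, -0.0173]])

```text
time: 54.37
eef_pos: [534.6, -176.7, 146.4]
ee_rot: [-3.122, 0.326, 0.012]
wrist_force: [-0.0, -0.6, -3.6]
grip_width: 13.8
gripper_force: 30.0
```

Request:
carry_out(moves=[[-0.2141, -0.4396, 0, 0, 0, -0.0114], [-0.2141, -0.4396, 0, 0, 0, -0.0114], [-0.2141, -0.4396, 0, 0, 0, -0.0114], [-0.2141, -0.4396, 0, 0, 0, -0.0114], [-0.2141, -0.4396, 0, 0, 0, -0.0114], [-0.2141, -0.4396, 0, 0, 0, -0.0114]])

```text
time: 54.87
eef_pos: [516.1, -85.7, 148.3]
ee_rot: [3.129, -0.272, -0.0]
wrist_force: [0.8, 0.7, -3.6]
grip_width: 13.7
gripper_force: 30.0
```

```bash
python3 -c "
from jp import *
o=status.get_obs();print(o['eef_pos'],o['wrist_force'],o['grip_width'])
plan([J2W(36,-57,57,-90)])
for n,a in(('x',0),('y',90)): print(n,down(-99.94).inv().apply([np.cos(np.radians(a-9.94)),np.sin(np.radians(a-9.94)),0]).round(3))
"; python3 jar.py w23 78
```

```text
[516.12383464 -85.65693434 148.27576161] [ 0.80317708  0.70640811 -3.64198661] 13.685915664128107
(np.float64(516.4), np.float64(-85.1), 57, np.float64(-99.94)) -> [0.0009, -0.0034, 0.4564, 0.0003, 0.0, -0.0001] rows>=2.2
x [ 1. -0.  0.]
y [-0. -1.  0.]
54.9167 [516.2 -85.8 148.4]
bar px [104.  203.4] ctr 547.6 40.5 size 41.9 24.9 angle -9.7
bar px [187.1 203.7] ctr 538.0 -20.6 size 40.6 20.8 angle 50.4
bar px [281.7 243.1] ctr 496.1 -83.9 size 43.3 20.9 angle -9.9
bar px [520.6 247. ] ctr 461.7 -266.3 size 42.1 26.4 angle -61.3
bar px [324.1 286.3] ctr 453.5 -110.2 size 50.0 3.8 angle -7.2
bar px [238.8 289.4] ctr 464.1 -44.4 size 48.3 3.2 angle -11.6
```

Request:
carry_out(moves=[[0.001, -0.003, 0.12, 0, 0, 0], [0.001, -0.003, 0.24, 0, 0, 0], [0.001, -0.003, 0.36, 0, 0, 0], [0.001, -0.003, 0.42, 0, 0, 0], [0.001, -0.003, 0.458, 0, 0, 0], [0.001, -0.003, 0.458, 0, 0, 0], [0.001, -0.003, 0.458, 0, 0, 0]])

```text
time: 55.5
eef_pos: [516.5, -85.0, 57.4]
ee_rot: [3.129, -0.274, 0.001]
wrist_force: [0.2, -0.5, -3.6]
grip_width: 14.0
gripper_force: 30.0
```

Request:
carry_out(moves=[[0, -0.01, 0, 0, 0, 0], [0, -0.02, 0, 0, 0, 0], [0, -0.03, 0, 0, 0, 0], [0, -0.034, 0, 0, 0, 0], [0, -0.034, 0, 0, 0, 0], [0, -0.034, 0, 0, 0, 0]])

```text
time: 56.0
eef_pos: [517.2, -78.6, 58.0]
ee_rot: [3.127, -0.269, 0.002]
wrist_force: [-1.4, -5.0, -2.4]
grip_width: 13.6
gripper_force: 30.0
```

Request:
carry_out(moves=[[0.01, 0, 0.004, 0, 0, 0], [0.02, 0, 0.008, 0, 0, 0], [0.03, 0, 0.012, 0, 0, 0], [0.037, 0, 0.014, 0, 0, 0], [0.037, 0, 0.014, 0, 0, 0], [0.037, 0, 0.014, 0, 0, 0]])

```text
time: 56.5
eef_pos: [521.3, -79.5, 55.4]
ee_rot: [3.128, -0.269, -0.009]
wrist_force: [-8.1, -4.0, 6.0]
grip_width: 13.8
gripper_force: 30.0
```

```bash
python3 -c "
from jp import *
o=status.get_obs();p=o['eef_pos']
plan([(p[0],p[1],155,-99.94),(510,-170,190,-60),(495,-270,190,-20),(486,-370,190,20)])"
```

```text
(np.float64(521.2932697952461), np.float64(-79.45404146442782), 155, -99.94) -> [-0.0027, 0.0014, -0.4981, 0.0009, 0.0017, 0.0006] rows>=2.4
(510, -170, 190, -60) -> [0.0225, 0.4557, -0.175, 0.0, 0.0, -0.2219] rows>=5.6
(495, -270, 190, -20) -> [-0.315, 0.3955, 0.0, 0.0, 0.0, -0.2222] rows>=5.6
(486, -370, 190, 20) -> [-0.4852, 0.1287, 0.0, 0.0, 0.0, -0.2222] rows>=5.6
```

Request:
carry_out(moves=[[0, 0, 0, 0, 0, 0], [0, 0, 0, 0, 0, 0], [0, 0, 0, 0, 0, 0], [0, 0, -0.1, 0, 0, 0], [0, 0, -0.2, 0, 0, 0], [0, 0, -0.35, 0, 0, 0], [0, 0, -0.5, 0, 0, 0], [0, 0, -0.5, 0, 0, 0]], grip=42)

```text
time: 57.17
eef_pos: [528.7, -79.0, 160.7]
ee_rot: [3.129, -0.272, 0.021]
wrist_force: [1.4, 0.1, 0.8]
grip_width: 42.2
gripper_force: 0.0
```

```bash
python3 jar.py w24 78
```

```text
57.2167 [527.1 -78.8 158.1]
bar px [123.9 213.5] ctr 549.1 42.4 size 41.2 21.2 angle -9.9
bar px [283.7 220.1] ctr 523.0 -81.7 size 43.8 14.0 angle -10.1
bar px [202.6 214.7] ctr 538.3 -20.1 size 39.5 20.8 angle 50.4
bar px [518.9 255.3] ctr 463.0 -261.6 size 38.4 25.7 angle 79.9
bar px [385.5 285.7] ctr 452.5 -153.9 size 52.4 6.8 angle -4.0
bar px [177.1 288.5] ctr 480.8 14.6 size 50.5 6.5 angle -12.9
```

Request:
carry_out(moves=[[0.0225, 0.4557, -0.175, 0, 0, -0.222], [0.0225, 0.4557, -0.175, 0, 0, -0.222], [0.0225, 0.4557, -0.175, 0, 0, -0.222], [0.0225, 0.4557, -0.175, 0, 0, -0.222], [0.0225, 0.4557, -0.175, 0, 0, -0.222], [0.0225, 0.4557, -0.175, 0, 0, -0.222], [0.0225, 0.4557, -0.175, 0, 0, -0.222]])

```text
time: 57.8
eef_pos: [512.6, -169.1, 188.4]
ee_rot: [-3.033, -0.815, 0.002]
wrist_force: [0.7, 0.0, -0.6]
grip_width: 42.3
gripper_force: 0.0
```

Request:
carry_out(moves=[[-0.315, 0.3955, 0, 0, 0, -0.222], [-0.315, 0.3955, 0, 0, 0, -0.222], [-0.315, 0.3955, 0, 0, 0, -0.222], [-0.315, 0.3955, 0, 0, 0, -0.222], [-0.315, 0.3955, 0, 0, 0, -0.222], [-0.315, 0.3955, 0, 0, 0, -0.222], [-0.315, 0.3955, 0, 0, 0, -0.222]])

```text
time: 58.38
eef_pos: [497.7, -269.1, 188.6]
ee_rot: [-2.574, -1.799, 0.001]
wrist_force: [-0.1, 0.1, 0.3]
grip_width: 41.7
gripper_force: 0.0
```

Request:
carry_out(moves=[[-0.4852, 0.1287, 0, 0, 0, -0.222], [-0.4852, 0.1287, 0, 0, 0, -0.222], [-0.4852, 0.1287, 0, 0, 0, -0.222], [-0.4852, 0.1287, 0, 0, 0, -0.222], [-0.4852, 0.1287, 0, 0, 0, -0.222], [-0.4852, 0.1287, 0, 0, 0, -0.222], [-0.4852, 0.1287, 0, 0, 0, -0.222], [-0.4852, 0.1287, 0, 0, 0, -0.222]])

```text
time: 59.05
eef_pos: [489.0, -368.9, 189.0]
ee_rot: [-1.809, -2.568, -0.0]
wrist_force: [-0.3, 0.1, 0.1]
grip_width: 41.9
gripper_force: 0.0
```

```bash
python3 jar.py w25 74
```

```text
59.1 [ 489.  -368.9  189.1]
bar px [272.8  82.2] ctr 448.7 -279.7 size 40.3 13.6 angle -70.3
bar px [ 12.6 216.3] ctr 270.1 -462.7 size 45.9 25.5 angle -81.7
bar px [132.5 201.7] ctr 366.5 -413.9 size 39.6 10.2 angle -1.9
```

```bash
python3 -c "
from plan import *
plan([(448.7,-279.7,115,19.7),(448.7,-279.7,51,19.7)])"
```

```text
(448.7, -279.7, 115, 19.7) -> [0.4876, -0.039, 0.3709, -0.0, -0.0002, 0.0001] rows>=2.9
(448.7, -279.7, 51, 19.7) -> [0.0, 0.0, 0.32, 0.0, 0.0, 0.0] rows>=1.5
```

Request:
carry_out(moves=[[0.4876, -0.039, 0.3709, 0, 0, 0], [0.4876, -0.039, 0.3709, 0, 0, 0], [0.4876, -0.039, 0.3709, 0, 0, 0], [0.4876, -0.039, 0.3709, 0, 0, 0], [0.4876, -0.039, 0.3709, 0, 0, 0], [0.4876, -0.039, 0.3709, 0, 0, 0]])

```text
time: 59.6
eef_pos: [449.3, -280.6, 116.0]
ee_rot: [1.804, 2.57, 0.0]
wrist_force: [0.6, -0.8, 0.3]
grip_width: 42.1
gripper_force: 0.0
```

Request:
carry_out(moves=[[0, 0, 0.1, 0, 0, 0], [0, 0, 0.2, 0, 0, 0], [0, 0, 0.28, 0, 0, 0], [0, 0, 0.32, 0, 0, 0], [0, 0, 0.32, 0, 0, 0], [0, 0, 0.32, 0, 0, 0]])

```text
time: 60.1
eef_pos: [449.5, -281.2, 52.0]
ee_rot: [1.804, 2.57, 0.0]
wrist_force: [-0.9, 0.8, 0.6]
grip_width: 41.9
gripper_force: 0.0
```

Request:
carry_out(moves=[[0, 0, 0, 0, 0, 0], [0, 0, 0, 0, 0, 0], [0, 0, 0, 0, 0, 0], [0, 0, 0, 0, 0, 0], [0, 0, 0, 0, 0, 0]], grip=8)

```text
time: 60.52
eef_pos: [448.8, -280.3, 51.8]
ee_rot: [1.803, 2.571, 0.001]
wrist_force: [1.0, 0.2, 0.7]
grip_width: 14.0
gripper_force: 30.0
```

Request:
carry_out(moves=[[0, 0, -0.1, 0, 0, 0], [0, 0, -0.2, 0, 0, 0], [0, 0, -0.3, 0, 0, 0], [0, 0, -0.48, 0, 0, 0], [0, 0, -0.48, 0, 0, 0], [0, 0, -0.48, 0, 0, 0]])

```text
time: 61.02
eef_pos: [449.1, -280.7, 148.8]
ee_rot: [1.801, 2.569, 0.0]
wrist_force: [0.4, -0.1, -3.6]
grip_width: 13.8
gripper_force: 30.0
```

```bash
python3 -c "
from jp import *
o=status.get_obs();print(o['eef_pos'],o['wrist_force'],o['grip_width'])
plan([(445,-120,150,20),J2W(-25,48,150,30),J2W(-25,48,57,30)])
for n,a in(('x',0),('y',90)): print(n,down(20.06).inv().apply([np.cos(np.radians(a-9.94)),np.sin(np.radians(a-9.94)),0]).round(3))
"
```

```text
[ 449.12331975 -280.72250117  148.76984716] [ 0.40736455 -0.06364102 -3.62939828] 13.764163226125008
(445, -120, 150, 20) -> [0.7625, 0.2546, -0.0079, 0.0007, 0.001, -0.0004] rows>=3.9
(np.float64(474.5), np.float64(28.9), 150, np.float64(20.06)) -> [0.6492, 0.3932, 0.0, 0.0, 0.0, -0.0003] rows>=3.6
(np.float64(474.5), np.float64(28.9), 57, np.float64(20.06)) -> [0.0, 0.0, 0.465, 0.0, 0.0, 0.0] rows>=2.2
x [-0.5    0.866  0.   ]
y [0.866 0.5   0.   ]
```

Request:
carry_out(moves=[[0.7625, 0.2546, -0.008, 0, 0, 0], [0.7625, 0.2546, -0.008, 0, 0, 0], [0.7625, 0.2546, -0.008, 0, 0, 0], [0.7625, 0.2546, -0.008, 0, 0, 0], [0.7625, 0.2546, -0.008, 0, 0, 0], [0.7625, 0.2546, -0.008, 0, 0, 0]])

```text
time: 61.52
eef_pos: [442.8, -117.7, 147.4]
ee_rot: [-1.797, -2.573, 0.002]
wrist_force: [-0.5, -0.8, -3.1]
grip_width: 13.8
gripper_force: 30.0
```

Request:
carry_out(moves=[[0.6492, 0.3932, 0, 0, 0, 0], [0.6492, 0.3932, 0, 0, 0, 0], [0.6492, 0.3932, 0, 0, 0, 0], [0.6492, 0.3932, 0, 0, 0, 0], [0.6492, 0.3932, 0, 0, 0, 0], [0.6492, 0.3932, 0, 0, 0, 0], [0.6492, 0.3932, 0, 0, 0, 0]])

```text
time: 62.1
eef_pos: [473.5, 28.1, 148.0]
ee_rot: [-1.804, -2.571, 0.003]
wrist_force: [0.7, -1.0, -2.1]
grip_width: 13.5
gripper_force: 30.0
```

```bash
python3 -c "
from jp import *
o=status.get_obs();print(o['eef_pos'],o['wrist_force'],o['grip_width'])
plan([J2W(-25,47.5,57,30)])"; python3 jar.py w26 78
```

```text
[473.45042229  28.11995722 148.0030439 ] [ 0.68887758 -0.96608674 -2.08029912] 13.513610450714655
(np.float64(474.4), np.float64(28.4), 57, np.float64(20.06)) -> [-0.0002, 0.006, 0.455, -0.0007, 0.0001, -0.0009] rows>=2.2
62.15 [473.4  27.9 148.2]
bar px [380.6 219. ] ctr 541.7 50.4 size 46.3 15.5 angle -9.5
bar px [281.5 241.1] ctr 479.3 9.7 size 47.8 21.7 angle -70.0
bar px [ 71.7 255. ] ctr 331.9 -57.2 size 26.5 16.1 angle -81.6
bar px [239.  286.7] ctr 461.6 -39.0 size 50.0 3.8 angle -72.8
bar px [324.1 287.5] ctr 524.4 -16.1 size 49.9 4.3 angle -67.4
bar px [ 70.9 317.2] ctr 342.1 -111.5 size 31.1 16.1 angle -77.6
bar px [435.6 330.2] ctr 622.6 -19.6 size 30.1 16.2 angle -29.4
bar px [280.9 327.7] ctr 504.3 -59.8 size 25.3 11.7 angle 22.3
```

Request:
carry_out(moves=[[0, 0.006, 0.12, 0, 0, 0], [0, 0.006, 0.24, 0, 0, 0], [0, 0.006, 0.36, 0, 0, 0], [0, 0.006, 0.42, 0, 0, 0], [0, 0.006, 0.456, 0, 0, 0], [0, 0.006, 0.456, 0, 0, 0], [0, 0.006, 0.456, 0, 0, 0]])

```text
time: 62.73
eef_pos: [475.5, 28.9, 57.9]
ee_rot: [1.806, 2.57, 0.001]
wrist_force: [0.3, -0.3, -3.3]
grip_width: 13.6
gripper_force: 30.0
```

Request:
carry_out(moves=[[-0.005, 0.0087, 0, 0, 0, 0], [-0.01, 0.0173, 0, 0, 0, 0], [-0.015, 0.026, 0, 0, 0, 0], [-0.02, 0.0346, 0, 0, 0, 0], [-0.02, 0.0346, 0, 0, 0, 0], [-0.02, 0.0346, 0, 0, 0, 0]])

```text
time: 63.23
eef_pos: [483.1, 28.5, 57.8]
ee_rot: [1.803, 2.572, 0.0]
wrist_force: [-0.1, -0.0, -2.5]
grip_width: 13.7
gripper_force: 30.0
```

Request:
carry_out(moves=[[-0.006, 0.003, 0.003, 0, 0, 0], [-0.0093, 0.0062, 0.006, 0, 0, 0], [-0.0118, 0.0105, 0.009, 0, 0, 0], [-0.0143, 0.0148, 0.012, 0, 0, 0], [-0.0143, 0.0148, 0.012, 0, 0, 0], [-0.0143, 0.0148, 0.012, 0, 0, 0]])

```text
time: 63.73
eef_pos: [485.0, 26.6, 55.7]
ee_rot: [-1.802, -2.57, 0.003]
wrist_force: [-4.9, -0.5, 4.7]
grip_width: 13.5
gripper_force: 30.0
```

Request:
carry_out(moves=[[0, 0, 0, 0, 0, 0], [0, 0, 0, 0, 0, 0], [0, 0, 0, 0, 0, 0], [0, 0, -0.1, 0, 0, 0], [0, 0, -0.2, 0, 0, 0], [0, 0, -0.35, 0, 0, 0], [0, 0, -0.5, 0, 0, 0], [0, 0, -0.5, 0, 0, 0]], grip=42)

```text
time: 64.4
eef_pos: [491.0, 26.9, 161.0]
ee_rot: [1.798, 2.564, 0.012]
wrist_force: [0.3, -0.5, -0.2]
grip_width: 42.1
gripper_force: 0.0
```

```bash
python3 -c "
from jp import *
plan([J2W(40,-60,230,10),J2W(55,-120,210,0)])"
```

```text
(np.float64(519.8), np.float64(-88.7), 230, np.float64(0.06)) -> [-0.5939, -0.0576, -0.3434, 0.004, 0.0005, 0.1104] rows>=3.3
(np.float64(524.3), np.float64(-150.4), 210, np.float64(-9.94)) -> [-0.3085, 0.0222, 0.1, 0.0, 0.0, 0.0556] rows>=1.6
```

Request:
carry_out(moves=[[-0.5939, -0.0576, -0.3434, 0, 0, 0.11], [-0.5939, -0.0576, -0.3434, 0, 0, 0.11], [-0.5939, -0.0576, -0.3434, 0, 0, 0.11], [-0.5939, -0.0576, -0.3434, 0, 0, 0.11], [-0.5939, -0.0576, -0.3434, 0, 0, 0.11]])

```text
time: 64.82
eef_pos: [518.2, -91.5, 225.4]
ee_rot: [2.219, 2.218, 0.004]
wrist_force: [0.4, 0.6, -1.4]
grip_width: 41.8
gripper_force: 0.0
```

Request:
carry_out(moves=[[-0.3085, 0.0222, 0.1, 0, 0, 0.0556], [-0.3085, 0.0222, 0.1, 0, 0, 0.0556], [-0.3085, 0.0222, 0.1, 0, 0, 0.0556], [-0.3085, 0.0222, 0.1, 0, 0, 0.0556], [-0.3085, 0.0222, 0.1, 0, 0, 0.0556]])

```text
time: 65.23
eef_pos: [520.4, -149.0, 203.2]
ee_rot: [-2.401, -2.023, 0.0]
wrist_force: [0.2, -0.1, -0.1]
grip_width: 42.0
gripper_force: 0.0
```

```bash
python3 jar.py w27 78; python3 k.py w28
```

```text
65.2833 [ 520.7 -148.9  203.7]
bar px [272.2  41.5] ctr 534.9 -18.9 size 41.7 15.5 angle 49.9
bar px [400.4  51.5] ctr 634.6 -44.0 size 25.4 16.7 angle -10.7
bar px [267.5 122. ] ctr 520.0 -80.9 size 38.4 13.2 angle -9.8
65.2833 [ 520.65115237 -148.93132983  203.6676866 ]
knob_grip [369.8 163.8] 0.93 [131.4 -88.6]
pointer_tip [350.9  52.8] 0.87 [115.2  10.6]
mark_line [349.8  50.2] 0.81 [114.   12.8]
```

View pics/w28.png

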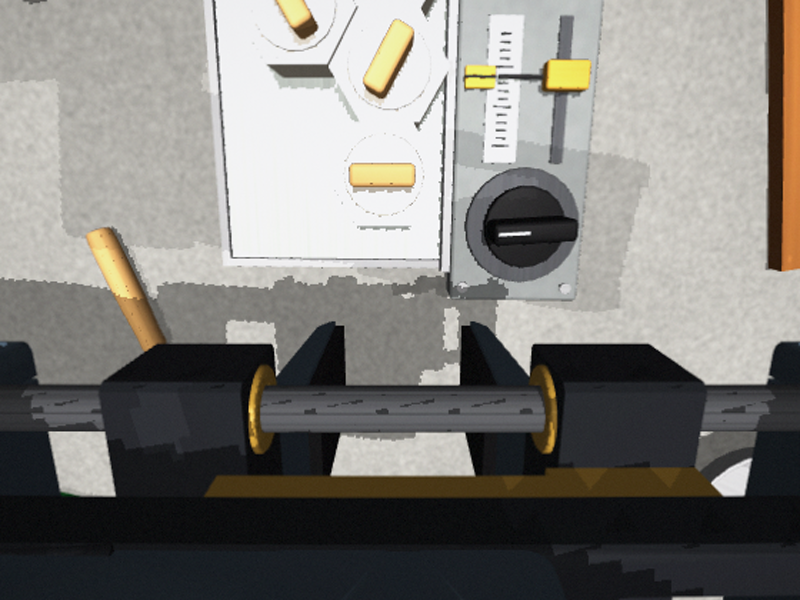

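The final picture shows the needle on the mark, both at row 76. The jars are nested in the tray, with the a2 bar at (381,175), a1 at (388,57) and b0 at (293,8). I'll check the gaps numerically from above.

```bash
python3 -c "
from jp import *
plan([J2W(20,-45,330,0)])"
```

```text
(np.float64(502.7), np.float64(-70.5), 330, np.float64(-9.94)) -> [0.3752, -0.1571, -0.6284, 0.0002, -0.0001, 0.0008] rows>=3.6
```

Request:
carry_out(moves=[[0.3752, -0.1571, -0.6284, 0, 0, 0], [0.3752, -0.1571, -0.6284, 0, 0, 0], [0.3752, -0.1571, -0.6284, 0, 0, 0], [0.3752, -0.1571, -0.6284, 0, 0, 0], [0.3752, -0.1571, -0.6284, 0, 0, 0], [0.3752, -0.1571, -0.6284, 0, 0, 0], [0.3752, -0.1571, -0.6284, 0, 0, 0]])

```text
time: 66.12
eef_pos: [502.3, -71.3, 328.6]
ee_rot: [-2.403, -2.022, 0.002]
wrist_force: [-0.4, 0.0, -1.3]
grip_width: 42.0
gripper_force: 0.0
```

```bash
cat > chk.py <<'E'
from jp import *
from scipy.optimize import minimize
s=eyes.snapshot("wrist"); im=s["color"]; cv2.imwrite("pics/w29.png",im)
hsv=cv2.cvtColor(im,cv2.COLOR_BGR2HSV); w=cv2.inRange(hsv,(8,45,60),(28,255,255))
S=4
def J(p): return R.from_euler("z",-v[2]).as_matrix()[:2,:2]@(np.array(p[:2])-v[:2])
for n,x,y,yaw in(("a0",42,81,0),("a1",42,15,60),("a2",42,-51,0),("b0",-15,48,-60)):
    X=J2W(x,y,0,yaw); c=proj(s,[X[0],X[1],78]); x0,y0=(c-40).astype(int); x0=max(x0,0);y0=max(y0,0)
    M=cv2.resize(w[y0:y0+80,x0:x0+80],None,fx=S,fy=S,interpolation=cv2.INTER_LINEAR)>127
    def hull(t):
        a=np.radians(t[2]); u=np.array([np.cos(a),np.sin(a)]); q=np.array([-u[1],u[0]])
        P=[proj(s,[*(np.array(t[:2])+i*20*u+j*7*q),z]) for z in(50,78) for i in(-1,1) for j in(-1,1)]
        H=np.zeros(M.shape,"uint8"); cv2.fillConvexPoly(H,cv2.convexHull(((np.array(P)-[x0-.5+.5/S,y0-.5+.5/S])*S).round().astype(np.int32)),1); return H>0
    f=lambda t:1-(hull(t)&M).sum()/(hull(t)|M).sum()
    r=min((minimize(f,[X[0]+i,X[1]+j,X[3]],method="Nelder-Mead",options=dict(initial_simplex=[[X[0]+i,X[1]+j,X[3]],[X[0]+i+3,X[1]+j,X[3]],[X[0]+i,X[1]+j+3,X[3]],[X[0]+i,X[1]+j,X[3]+4]])) for i in(-2,2) for j in(-2,2)),key=lambda r:r.fun)
    print(n,"jig",J(r.x).round(1),"yaw",round(r.x[2]-np.degrees(v[2]),1),"IoU",round(1-r.fun,2))
E
python3 chk.py
```

```text
a0 jig [42.4 79.4] yaw 0.4 IoU 0.47
a1 jig [42.4 13.6] yaw 59.7 IoU 0.69
a2 jig [ 38.4 -52.2] yaw -0.4 IoU 0.88
b0 jig [-15.3  47.4] yaw -59.9 IoU 0.41
```

The a2 bar reads about 4 mm short in x. Before trusting that, I'll check the jig's yaw against straight edges.

```bash
cat > edge.py <<'E'
from jp import *
s=eyes.snapshot("wrist"); g=cv2.GaussianBlur(cv2.cvtColor(s["color"],cv2.COLOR_BGR2GRAY),(0,0),.8).astype(np.float32)
def prof(fixed,rng,z,axis,span=9):
    # axis 'x': edge at jig x=fixed, sample at ys in rng ; returns offsets of the strongest gradient
    out=[]
    for t in rng:
        o=np.arange(-span,span+.01,.25); P=[J2W(fixed+d,t,z) if axis=="x" else J2W(t,fixed+d,z) for d in o]
        px=np.array([proj(s,p[:3]) for p in P],np.float32); 
        if px.min()<2 or px[:,0].max()>557 or px[:,1].max()>225: continue
        a=cv2.remap(g,px[:,0].reshape(1,-1),px[:,1].reshape(1,-1),cv2.INTER_LINEAR)[0]; d=np.gradient(a); k=int(np.abs(d).argmax()); out.append((t,o[k],d[k]))
    out=np.array(out); 
    if len(out)<5: return print(axis,fixed,"few")
    A=out
    for _ in range(4):
        m=np.polyfit(A[:,0],A[:,1],1); r=np.abs(out[:,1]-np.polyval(m,out[:,0])); A=out[r<max(1.0,np.median(r))]
    print(axis,fixed,z,"n",len(A),"/",len(out),"slope deg",round(np.degrees(np.arctan(m[0])),2),"off@0",round(m[1],2),"at",A[[0,-1],0])
ys=np.arange(-135,136,5)
prof(180,ys,30,"x"); prof(-86,np.arange(-115,115,5),9,"x"); prof(-80,np.arange(-110,40,5),4,"x",6); prof(86,np.arange(-115,115,5),30,"x",6); prof(80,np.arange(-115,115,5),29,"x",6)
prof(140,np.arange(90,180,5),30,"y"); prof(120,np.arange(-85,80,5),29,"y",5);prof(114,np.arange(-80,0,5),29,"y",5)
E
python3 edge.py
```

```text
x 180 30 n 26 / 52 slope deg -0.2 off@0 -0.7 at [-120.  105.]
x -86 9 n 35 / 46 slope deg 0.42 off@0 8.35 at [-110.  110.]
x -80 4 n 28 / 30 slope deg 0.27 off@0 1.1 at [-110.   35.]
x 86 30 n 23 / 46 slope deg -1.8 off@0 -3.51 at [-75. 110.]
x 80 29 n 23 / 46 slope deg 1.31 off@0 -1.65 at [-105.  110.]
y 140 30 n 12 / 18 slope deg 0.97 off@0 -5.85 at [ 90. 175.]
y 120 29 n 32 / 33 slope deg -0.33 off@0 -1.53 at [-80.  75.]
y 114 29 n 16 / 16 slope deg -1.0 off@0 -2.79 at [-80.  -5.]
```

The yaw is good to about 0.3° and the camera offset is about (0,-1.5), so a2 does sit about 4 mm short of the rail. I'll re-run the fits on isolated bars to confirm.

```bash
python3 - <<'E'
t=open('chk.py').read()
t=t.replace('''    def hull''','''    nn,L,st,ce=cv2.connectedComponentsWithStats(M.astype("uint8")); M=L==1+np.argmin(np.hypot(*(ce[1:]-(c-[x0,y0])*S).T)+1e3*(st[1:,4]<600))
    def hull''',1)
open('chk.py','w').write(t)
E
python3 chk.py; python3 -c "
from jp import *
plan([J2W(40,-52,170,-90)])"
```

```text
a0 jig [42.  79.5] yaw -0.7 IoU 0.46
a1 jig [42.4 13.6] yaw 60.4 IoU 0.84
a2 jig [ 38.2 -52.3] yaw -0.4 IoU 0.9
b0 jig [-15.3  47.5] yaw -60.0 IoU 0.47
(np.float64(521.2), np.float64(-80.8), 170, np.float64(-99.94)) -> [-0.0283, 0.104, 0.7892, -0.0008, 0.0009, 0.5001] rows>=12.6
```

a2 is confirmed about 4 mm short. I'll grip it by the bar's ends (40 mm, heading jig 0) and push it to the rail.

```bash
python3 -c "
from jp import *
plan([J2W(38.4,-51,130,0),J2W(38.4,-51,57,0)])"
```

```text
(np.float64(519.8), np.float64(-79.6), 130, np.float64(-9.94)) -> [-0.0236, 0.0967, 0.9892, -0.0011, 0.0, 0.0001] rows>=4.8
(np.float64(519.8), np.float64(-79.6), 57, np.float64(-9.94)) -> [0.0, 0.0, 0.365, 0.0, 0.0, 0.0] rows>=1.8
```

Request:
carry_out(moves=[[-0.0236, 0.0967, 0.98, 0, 0, 0], [-0.0236, 0.0967, 0.98, 0, 0, 0], [-0.0236, 0.0967, 0.98, 0, 0, 0], [-0.0236, 0.0967, 0.98, 0, 0, 0], [-0.0236, 0.0967, 0.98, 0, 0, 0], [-0.0236, 0.0967, 0.98, 0, 0, 0], [-0.0236, 0.0967, 0.98, 0, 0, 0], [-0.0236, 0.0967, 0.98, 0, 0, 0]], grip=60)

```text
time: 66.93
eef_pos: [522.1, -79.7, 135.0]
ee_rot: [2.404, 2.02, 0.002]
wrist_force: [-0.1, -0.2, 1.0]
grip_width: 60.1
gripper_force: 0.0
```

Request:
carry_out(moves=[[0, 0, 0.12, 0, 0, 0], [0, 0, 0.24, 0, 0, 0], [0, 0, 0.33, 0, 0, 0], [0, 0, 0.37, 0, 0, 0], [0, 0, 0.37, 0, 0, 0], [0, 0, 0.37, 0, 0, 0]])

```text
time: 67.43
eef_pos: [522.4, -79.4, 61.4]
ee_rot: [2.403, 2.02, 0.003]
wrist_force: [0.2, 0.5, 0.1]
grip_width: 60.0
gripper_force: 0.0
```

Request:
carry_out(moves=[[0, 0, 0, 0, 0, 0], [0, 0, 0, 0, 0, 0], [0, 0, 0, 0, 0, 0], [0, 0, 0, 0, 0, 0]], grip=36)

```text
time: 67.77
eef_pos: [521.0, -79.2, 60.6]
ee_rot: [2.404, 2.022, 0.001]
wrist_force: [-1.7, 0.5, 4.7]
grip_width: 39.5
gripper_force: 30.0
```

Request:
carry_out(moves=[[0, 0.005, -0.001, 0, 0, 0], [0, 0.01, -0.002, 0, 0, 0], [0, 0.015, -0.002, 0, 0, 0], [0, 0.02, -0.002, 0, 0, 0], [0, 0.02, -0.002, 0, 0, 0], [0, 0.02, -0.002, 0, 0, 0]])

```text
time: 68.27
eef_pos: [522.8, -79.5, 60.7]
ee_rot: [-2.402, -2.02, 0.004]
wrist_force: [-6.5, 1.0, 8.8]
grip_width: 39.0
gripper_force: 30.0
```

Request:
carry_out(moves=[[0, 0.005, -0.004, 0, 0, 0], [0, 0.01, -0.008, 0, 0, 0], [0, 0.01, -0.008, 0, 0, 0], [0, 0.01, -0.008, 0, 0, 0]])

```text
time: 68.6
eef_pos: [524.1, -79.7, 60.9]
ee_rot: [-2.4, -2.019, 0.007]
wrist_force: [-5.4, 1.9, 1.1]
grip_width: 39.7
gripper_force: 30.0
```

Request:
carry_out(moves=[[0.005, 0, 0, 0, 0, 0], [0.01, 0, 0, 0, 0, 0], [0.01, 0, 0, 0, 0, 0], [0.01, 0, 0, 0, 0, 0]])

```text
time: 68.93
eef_pos: [524.1, -79.4, 61.0]
ee_rot: [-2.401, -2.022, 0.01]
wrist_force: [-6.8, -4.1, 2.9]
grip_width: 39.6
gripper_force: 30.0
```

Request:
carry_out(moves=[[0, 0.005, 0, 0, 0, 0], [0, 0.01, 0, 0, 0, 0], [0, 0.01, 0, 0, 0, 0], [0, 0.01, 0, 0, 0, 0]])

```text
time: 69.27
eef_pos: [524.4, -79.4, 61.0]
ee_rot: [-2.398, -2.02, 0.014]
wrist_force: [-10.7, -3.9, 6.9]
grip_width: 39.2
gripper_force: 30.0
```

It has reached the rail: the force rises sharply with almost no motion. I'll release and re-check all four jars.

Request:
carry_out(moves=[[0, 0, 0, 0, 0, 0], [0, 0, 0, 0, 0, 0], [0, 0, 0, 0, 0, 0], [0, -0.015, -0.1, 0, 0, 0], [0, -0.015, -0.2, 0, 0, 0], [0, -0.015, -0.4, 0, 0, 0], [0, -0.015, -0.5, 0, 0, 0]], grip=62)

```text
time: 69.85
eef_pos: [529.1, -78.3, 165.5]
ee_rot: [2.4, 2.019, 0.008]
wrist_force: [0.7, -0.3, 1.0]
grip_width: 62.3
gripper_force: 0.0
```

Request:
carry_out(moves=[[0.05, -0.1, -0.8, 0, 0, 0], [0.05, -0.1, -0.8, 0, 0, 0], [0.05, -0.1, -0.8, 0, 0, 0], [0.05, -0.1, -0.8, 0, 0, 0], [0.05, -0.1, -0.8, 0, 0, 0], [0.05, -0.1, -0.8, 0, 0, 0], [0.05, -0.1, -0.8, 0, 0, 0]])

```text
time: 70.43
eef_pos: [508.6, -64.8, 321.3]
ee_rot: [2.404, 2.022, 0.001]
wrist_force: [-0.3, -0.5, 0.7]
grip_width: 61.9
gripper_force: 0.0
```

```bash
sed -i 's/print(n,"jig"/print(M.sum()\/S\/S,hull(r.x).sum()\/S\/S,n,"jig"/' chk.py; python3 chk.py; python3 edge.py | head -3; python3 edge.py|grep "y 120"
```

```text
239.0 540.75 a0 jig [42.5 79.2] yaw 0.5 IoU 0.44
368.0 434.6875 a1 jig [42.2 13.5] yaw 60.3 IoU 0.84
436.75 484.1875 a2 jig [ 41.7 -52.1] yaw 0.5 IoU 0.9
259.0 474.5625 b0 jig [-15.2  47.4] yaw -59.7 IoU 0.54
x 180 30 n 25 / 50 slope deg 0.13 off@0 -0.04 at [-110.  110.]
x -86 9 n 32 / 46 slope deg 0.24 off@0 8.5 at [-110.   95.]
x -80 4 n 24 / 30 slope deg 0.29 off@0 1.11 at [-105.   35.]
y 120 29 n 32 / 33 slope deg -0.54 off@0 -1.26 at [-80.  75.]
```

```bash
sed -e 's/^hsv=.*/w=((im[:,:,2].astype(int)-im[:,:,0])>30).astype("uint8")*255/' chk.py > chk2.py; python3 chk2.py; sed -e 's/z in(50,78)/z in(77.9,78)/' chk2.py >chk3.py; sed -i 's/^w=.*/hsv=cv2.cvtColor(im,cv2.COLOR_BGR2HSV); w=((im[:,:,2].astype(int)-im[:,:,0]>30)\&(im[:,:,2]>190)).astype("uint8")*255/' chk3.py; echo top; python3 chk3.py; python3 -c "
from jp import *
im=cv2.imread('pics/w29.png');s=eyes.snapshot('wrist');p=J2W(-15,47,78)[:3];c=proj(s,p).astype(int);print(c);print(im[c[1]-14:c[1]+15:2,c[0]-14:c[0]+15:4,2]);print(im[c[1]-14:c[1]+15:2,c[0]-14:c[0]+15:4,0])"
```

```text
510.75 546.0625 a0 jig [42.2 79.8] yaw 1.2 IoU 0.94
407.75 436.4375 a1 jig [42.4 13.8] yaw 60.6 IoU 0.93
440.75 486.3125 a2 jig [ 41.9 -52.2] yaw 1.1 IoU 0.9
449.75 479.5625 b0 jig [-15.4  47.5] yaw -59.4 IoU 0.93
top
407.75 461.0 a0 jig [42.5 80. ] yaw 0.3 IoU 0.88
367.0 408.625 a1 jig [42.8 14.3] yaw 61.2 IoU 0.9
294.75 367.1875 a2 jig [ 42.2 -51.6] yaw 1.9 IoU 0.8
388.75 436.6875 b0 jig [-15.6  48. ] yaw -60.5 IoU 0.89
[248 105]
[[243 240 242 241 243 243 242 243]
 [243 243 244 243 242 242 243 242]
 [243 243 243 243 116 243 243 243]
 [243 242 243 243 228 243 243 243]
 [243 176 244 243 244 242 242 243]
 [243 242 243 242 243 184 243 243]
 [242 243 243 243 243 127 243 243]
 [243 242 231 243 243 243 243 243]
 [242 243 241 243 243 244 243 243]
 [243 243 243 244 243 243 106 243]
 [243 243 243 242 243 244 220 243]
 [242 243 243 164 243 243 242 243]
 [243 243 243 243 244 244 244 178]
 [243 243 243 243 243 244 244 219]
 [224 243 243 243 199 244 143 243]]
[[244 150 166 132 245 245 244 245]
 [245 172 171 151 244 245 244 244]
 [245 163 169 165  67 245 244 245]
 [244 139 170 168 107 244 245 245]
 [244 135 176 168 140 244 244 245]
 [244 242 177 168 162 165 244 245]
 [244 244 151 170 164  57 245 245]
 [245 244 115 172 169 135 245 245]
 [245 244 243 174 168 153 245 245]
 [245 245 245 165 169 164  53 245]
 [245 244 245 139 170 167 102 245]
 [244 245 245 124 152 146 124 245]
 [245 245 244 244 156 149 144 157]
 [245 244 245 245 125 149 127 212]
 [204 244 245 245  93 143  62 245]]
```

The bars now fit at a0 (42.2,79.8), a1 (42.4,13.8), a2 (41.9,-52.2) and b0 (-15.4,47.5), in a frame the camera shifts by about -1.3 mm in y. The spacings are 66.0 and 66.0 mm, and b0 is within 1 mm of its nest. I'll do a last check of the lever and needle, then hand in.

```bash
python3 k.py w30; python3 -c "
from h import *
s=eyes.snapshot('side');print([(np.round(at(s,d['xy'],105)),d['confidence']) for d in eyes.mark_of('lock_tip','side')])
print([(np.round(at(s,d['xy'],0)),d['confidence']) for d in eyes.mark_of('mug_a','side')])"
```

```text
70.7333 [508.15349012 -64.85547123 320.52638483]
knob_grip [364.1 216.4] 0.85 [130.9 -89.7]
lock_tip [416.1  48.6] 0.77 [165.8 104.1]
pointer_tip [351.5 136.9] 0.84 [115.6   9.6]
mark_line [349.5 137.1] 0.71 [113.    9.3]
[(array([673.,  57., 105.]), 0.58), (array([ 506., -138.,  105.]), 0.47)]
[(array([ 508., -438.,    0.]), 0.94), (array([489.,  30.,   0.]), 0.65), (array([645., 427.,   0.]), 0.6)]
```

```bash
python3 -c "
from rig import manip
print(manip.sign_off())"
```

```text
the job is handed in; nothing more can be done
None
```

I've handed the job in: lever unlocked, needle set on the mark to about 0.2 mm, lever locked again, all four jars packed (front one in the b0 nest, within about 1 mm by camera), and both mugs reading where they stood.

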